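# Switch off the film wrapper's hot plate under its splash cover

## Robot

A 6-joint arm with a two-finger parallel gripper is mounted at the origin on the work surface. World frame = base frame: x ahead of the robot, y to its left, z up, the work surface at z = 0. Lengths are in m, angles in rad, forces in N, time in s.
With the tool pointing down it reaches from about 0.3 to 0.775 m from the base axis. Payload 14.6 kg.
Tool frame: the origin (TCP) lies at the centre of the arm's flange, where the gripper is bolted on; the fingertips stand 173 mm ahead of it and the grasp point (between the pads) lies 155 mm ahead of it; z points along the fingers, y is the direction in which the jaws open and shut (so a half turn about z gives the same grasp; the last joint's range is limited). The gripper opens to 85 mm and grips with 20 to 120 N. Pads are 22 mm wide; open, the fingers measure 114 mm over their backs; the gripper's body (76 mm by 85 mm) begins 54 mm behind the grasp point. The pads swing forward as they close: fully open they stand 13 mm farther back than shut.
Start: joints at [-1.394, 0.3, 1.521, -0, 1.321, -0.067], TCP at [0.133, -0.534, 0.405] pointing down, gripper open.
Joint ranges: [-3.03, 3.03], [-0.79, 2.21], [0.23, 2.52], [-1.04, 4.18], [0, 3.07], [-2.55, 2.55]. Speed limits (rad/s): [2.22, 2.22, 2.57, 3.14, 3.14, 3.14].

## Interface

Orientations are given as a unit quaternion [x, y, z, w].
In Python, from cell import manip gives the robot as it stands.
- The arm moves only by the tool carry_out, never from a script. Its argument "series" is a list of rows, each a list of 6 numbers: the shift along the tool's x, y, z in mm, then the turn, a rotation vector about the tool's x, y, z in degrees. A call has 1 to 12 rows; each row shifts and turns the commanded pose from where the row before left it, along the tool's axes as they then stand; what a row does not reach is not made up. A row lasts 1/10 s, in which the tool goes at most 50 mm and 8.59 degrees, less where a joint would pass 70% of its speed; a pose out of reach is approached as far as the arm can. A call is refused whole if a number of a shift passes 50 or a number of a turn 8.59, either way. A call with a gripper value outside its range is refused whole. "hand" is the finger opening in mm, from 0 to 85.4, set as the call begins (left out, the last holds). The fingers move at their own pace and stop on an object; the grip force is fixed at half the most. Time passes only in rows, so rows that do not move let the fingers close. It gives the time, the measured TCP pose, the force and the opening at its end, in the units of the state.
- manip.get_state(): the state, without advancing time (a new reading comes with each control period).
- manip.grab_frame(name): name is "scene" or "top" or "wrist"; returns a dict with "frame" (384x512x3 uint8, red, green, blue), "camera_matrix" (3x3 intrinsics, pixels), "camera_from_world" (4x4, takes a point from world to camera coordinates). Camera axes: x right, y up, looking along -z (the intrinsics and any distortion apply to the point x, -y, -z); pixel columns grow to the right and rows downward; lengths in m; the calibration is good to about 2 mm. A picture is of the moment at which its call begins. There is no depth.
- manip.close_job(): hands the job in, once; it reports no verdict.
The state is a dict: "clock": time; "joints": joint angles; "dq": joint speeds; "tau": joint torques, N m; "tool_pos": TCP position; "eef_rot": TCP orientation; "contact_force": force on the tool from outside, world axes, zero at the start; "wrist_torque": the same for the moment, N m; "grip_width": finger opening in m.
Only numpy, scipy, OpenCV 4.12 (cv2) and the standard library are available. Lean on these libraries where they do the work, as an engineer would, in place of code of your own. Each camera call takes 0.05 s, during which the arm holds its last target.

## Task

Shut down the hot plate of the film wrapper for the night: someone has left a wrapped cheese lying on the clear cover of the red switch, so first set it down flat in the free space on the wooden board, then lift the cover, push the raised far end of the red rocker down until it snaps over to off, and lower the cover shut again without letting it slam. Do not drop the cheese, leave the green switch alone, and do not shove or tip anything else.

Things in the scene. Friction and masses are not known exactly. Their poses are not given: they have to be found in the camera images.
- portion: the wrapped block of yellow cheese that lies on the red switch's cover: 92 mm long (own x), 48 mm wide (y), 38 mm high, about 0.17 kg; origin at the centre of its underside
- board: fixed wooden serving board on the counter to the robot's right, 240 mm (x) by 180 mm (y), 20 mm thick; origin at the centre of its underside. Two other portions lie on its near (-x) half; its far half is free
- board_space (a point): middle of the free half of the board, on its top face (60 mm along the board's x from its middle, 20 mm up)
- wrapper: fixed steel film-wrapping machine; origin on the counter under its console, a flat-topped box 70 mm high, x -90 to 260 mm, 105 mm either side in y, that carries the switches. To its left (y 107 to 507 mm) at about the same height are the black hot plate and, behind it, film roll and cutting rod between cheeks (x 145 to 345 mm, up to 171 mm high)
- red_switch: splash-proof switch box with red band and rocker (hot plate), fixed on the console; left or right one of two, 100 mm between centres. 120 mm (own x, away from the operator) by 84 mm (y, left), 52 mm high without cover; origin at the centre of its underside, 70 mm above the counter. Open on top: walls 4 mm thick, floor 26 mm above the origin, rocker in the middle
- red_rocker (a joint): angle of the red rocker about the box's y axis, 30 mm above the box's origin: 0 = ON (far end raised), 0.4 rad = OFF (far end down). 60 mm long (x), 36 mm wide, top face 10 mm above the axis. Sprung over centre: from either side of 0.2 rad it snaps to that end. Pushing the raised end over takes about 4 N; then a firm stop. Bar mark on its near half, ring on its far half
- red_far_end (a point): point on top of the red rocker, 24 mm from its centre towards the far end (where to push it off); about 45 mm above the box's origin when ON, 35 mm when OFF; turns with the rocker
- red_flap (a joint): angle of that box's clear cover flap: 0 = shut, on the box; 2.1 rad = fully open, leaning back past upright, away from the operator. Turns about the hinge along the box's far edge. Light (60 g), slightly stiff hinge: from about 1.2 rad up it stays where it is left (or leans fully open), below that it falls shut. Flap 122 mm (x) by 84 mm (y), 4 mm thick; shut, its top is 56 mm above the box's origin
- red_hinge (a point): middle of the flap's hinge axis, at the box's far edge: 60 mm along the box's x, 52 mm above its origin; the axis runs along y; this point turns with the flap
- red_pull (a point): grip point on the flap's red finger tab: 28 mm wide (along the hinge), 36 mm long, 6 mm thick, sticking out from the middle of the flap's near edge and sloping up 20 degrees. The point is 22 mm out along the tab, 143 mm from the hinge axis. Pinched across its 28 mm width from above, it turns between the fingertips as the flap swings. Turns with the flap
- green_switch: splash-proof switch box with green band and rocker (cutting rod), fixed on the console; left or right one of two, 100 mm between centres. 120 mm (own x, away from the operator) by 84 mm (y, left), 52 mm high without cover; origin at the centre of its underside, 70 mm above the counter. Open on top: walls 4 mm thick, floor 26 mm above the origin, rocker in the middle
- green_rocker (a joint): angle of the green rocker about the box's y axis, 30 mm above the box's origin: 0 = ON (far end raised), 0.4 rad = OFF (far end down). 60 mm long (x), 36 mm wide, top face 10 mm above the axis. Sprung over centre: from either side of 0.2 rad it snaps to that end. Pushing the raised end over takes about 4 N; then a firm stop. Bar mark on its near half, ring on its far half
- green_far_end (a point): point on top of the green rocker, 24 mm from its centre towards the far end (where to push it off); about 45 mm above the box's origin when ON, 35 mm when OFF; turns with the rocker
- green_flap (a joint): angle of that box's clear cover flap: 0 = shut, on the box; 2.1 rad = fully open, leaning back past upright, away from the operator. Turns about the hinge along the box's far edge. Light (60 g), slightly stiff hinge: from about 1.2 rad up it stays where it is left (or leans fully open), below that it falls shut. Flap 122 mm (x) by 84 mm (y), 4 mm thick; shut, its top is 56 mm above the box's origin
- green_hinge (a point): middle of the flap's hinge axis, at the box's far edge: 60 mm along the box's x, 52 mm above its origin; the axis runs along y; this point turns with the flap
- green_pull (a point): grip point on the flap's green finger tab: 28 mm wide (along the hinge), 36 mm long, 6 mm thick, sticking out from the middle of the flap's near edge and sloping up 20 degrees. The point is 22 mm out along the tab, 143 mm from the hinge axis. Pinched across its 28 mm width from above, it turns between the fingertips as the flap swings. Turns with the flap
- orange_portion: wrapped block of orange cheese, 80 x 46 x 42 mm, lying on the board's near half; origin at the centre of its underside
- blue_portion: wrapped block of pale cheese with a blue label, 78 x 50 x 36 mm, lying on the board's near half beside the orange one; origin at the centre of its underside
- jar: amber glass jar with a brass-coloured cap, 58 mm across, 85 mm tall, standing on the wrapper's hot plate close to the left of the switches; origin at the centre of its underside
- round_cheese: flat white round cheese, 110 mm across, 34 mm high, on the hot plate; origin at the centre of its underside
- label_roll: white roll of labels, 72 mm across, 40 mm high, hole 38 mm, lying flat on the console behind the switches; origin at the centre of its underside
- tin: tin can with a green band, 68 mm across, 100 mm tall, on the counter close to the right of the console; origin at the centre of its underside
- bowl: white bowl, 110 mm across, 50 mm high, on the counter; origin at the centre of its underside
- knife: cheese knife, 205 mm long, at most 26 mm wide and 17 mm high, lying on the counter along the front of the console; origin on its underside near the middle, x towards the blade
Things that resemble listed ones, but are neither listed nor needed, are in the scene too. What is shaped like the portion but purple or turquoise is not meant.

How it is judged:
On the way, in this order (a step that is already met when the one before it is completed fails the run):
1. the yellow cheese lies flat on the board, let go (x of portion in the frame of board between -0.1 and 0.1 m and y of portion in the frame of board between -0.075 and 0.075 m and z of portion in the frame of board between 0.015 and 0.026 m and angle between portion's own z axis and vertical below 0.12 rad and contact force between the fingers and portion below 0.2 N and linear speed of portion below 0.03 m/s), for 0.2 s.
2. the red switch's cover is lifted (value of joint red_flap above 1.2 rad), for 0.2 s.
3. the red rocker has snapped over to off (value of joint red_rocker above 0.36 rad), for 0.2 s.
At the end, for the whole second after the job is handed in: Yellow cheese flat on the board (middle at least 15 mm inside its edges), still and let go; red rocker off (over 0.36 rad), its cover shut (under 0.06 rad); green rocker still on (under 0.1), its cover shut; all other loose things upright and within 30 mm of their starts (all of step 1 and value of joint red_rocker above 0.36 rad and value of joint each of red_flap, green_flap below 0.06 rad and value of joint green_rocker below 0.1 rad and distance of each of orange_portion, blue_portion, jar, round_cheese, label_roll, tin, bowl, knife from where it was at the start of the episode below 0.03 m and angle between each of orange_portion, blue_portion, jar, round_cheese, label_roll, tin, bowl, knife's own z axis and vertical below 0.3 rad); the robot touches nothing.
It fails at once if the cheese was dropped or thrown (faster than 0.7 m/s with the fingers off it) (linear speed of portion above 0.7 m/s and contact force between the fingers and portion below 0.05 N).
It fails at once if a cover was let slam (shutting faster than 4.5 rad/s, as when its tab falls more than about 35 mm) (velocity of joint any of red_flap, green_flap below -4.5 rad/s).
It fails at once if the green switch was pushed over or its cover opened (value of joint green_rocker above 0.2 rad or value of joint green_flap above 0.3 rad).
It fails at once if another thing on the counter, board or machine was shoved more than 30 mm or tipped over (not (distance of orange_portion from where it was at the start of the episode below 0.03 m) or not (angle between orange_portion's own z axis and vertical below 0.3 rad) or not (distance of blue_portion from where it was at the start of the episode below 0.03 m) or not (angle between blue_portion's own z axis and vertical below 0.3 rad) or not (distance of jar from where it was at the start of the episode below 0.03 m) or not (angle between jar's own z axis and vertical below 0.3 rad) or not (distance of round_cheese from where it was at the start of the episode below 0.03 m) or not (angle between round_cheese's own z axis and vertical below 0.3 rad) or not (distance of label_roll from where it was at the start of the episode below 0.03 m) or not (angle between label_roll's own z axis and vertical below 0.3 rad) or not (distance of tin from where it was at the start of the episode below 0.03 m) or not (angle between tin's own z axis and vertical below 0.3 rad) or not (distance of bowl from where it was at the start of the episode below 0.03 m) or not (angle between bowl's own z axis and vertical below 0.3 rad) or not (distance of knife from where it was at the start of the episode below 0.03 m) or not (angle between knife's own z axis and vertical below 0.3 rad)).
It also fails if it takes over 72 s, if anything falls off the work surface, if the arm or the gripper's body presses on something with over 40 N, if the wrist force passes 120 N, or if a joint passes its speed limit or range.

## Working session

There is one attempt and no reset: what is moved stays moved. The work goes in short steps, Python scripts to look and compute and a tool call to move; the robot and the scene stay as the last step left them, time stands still between calls to the robot, and variables do not carry over. Pictures are saved under pics/ and viewed, and the job is handed in when it is done.

Besides the shell and the picture viewer there is one more tool, called as name([rows], argument=value, ...), one row to a line, values as JSON. carry_out: Moves the arm, as the interface text tells. Its arguments: {"type":"object","properties":{"series":{"type":"array","items":{"type":"array","items":{"type":"number"}}},"hand":{"type":"number"}},"required":["series"]}

```bash
mkdir -p pics; ls; python3 - <<'E'
from cell import manip
import cv2,numpy as np
s=manip.get_state(); print(s)
for n in ["scene","top","wrist"]:
    d=manip.grab_frame(n); cv2.imwrite(f"pics/{n}0.png",d["frame"][:,:,::-1]); print(n,d["camera_matrix"].tolist(),np.round(d["camera_from_world"],4).tolist())
E
```

```text
pics
{'clock': 0.0, 'joints': array([-1.39355687e+00,  3.00501266e-01,  1.52164073e+00, -1.10868194e-05,
        1.32073977e+00, -6.66286004e-02]), 'dq': array([ 0.00108549, -0.00127215, -0.00070374,  0.00077371,  0.00146001,
        0.00022751]), 'tau': array([-1.16534852e-04, -5.43503523e+01, -3.61794591e+01, -4.40662495e-05,
        4.12006382e-03, -4.17086858e-05]), 'tool_pos': array([ 0.13277541, -0.53368819,  0.40407941]), 'eef_rot': array([ 9.92574879e-01,  1.21633443e-01, -4.09912227e-05, -6.43274404e-04]), 'contact_force': array([-0.03158227, -0.73079871, -0.37607126]), 'wrist_torque': array([ 0.02621729,  0.01240915, -0.01600964]), 'grip_width': 0.08545844026573277}
scene [[435.35711209357373, 0.0, 251.63362094985612], [0.0, 435.35711209357373, 203.1306190512238], [0.0, 0.0, 1.0]] [[0.8097, 0.5865, 0.0195, -0.4574], [-0.3404, 0.4422, 0.8298, 0.082], [0.4781, -0.6785, 0.5577, -1.9042], [0.0, 0.0, 0.0, 1.0]]
top [[453.9194538481471, 0.0, 254.46671883657189], [0.0, 453.9194538481471, 196.97925403871915], [0.0, 0.0, 1.0]] [[0.0268, -0.9995, 0.0159, -0.0171], [0.9962, 0.028, 0.0823, -0.5412], [-0.0827, 0.0136, 0.9965, -1.5763], [0.0, 0.0, 0.0, 1.0]]
wrist [[311.2067361704816, 0.0, 255.87696796909225], [0.0, 311.2067361704816, 200.33758935794341], [0.0, 0.0, 1.0]] [[0.2405, -0.9706, 0.0005, -0.5496], [0.9207, 0.228, -0.3168, 0.0405], [0.3074, 0.0766, 0.9485, -0.3786], [0.0, 0.0, 0.0, 1.0]]
```

View pics/scene0.png

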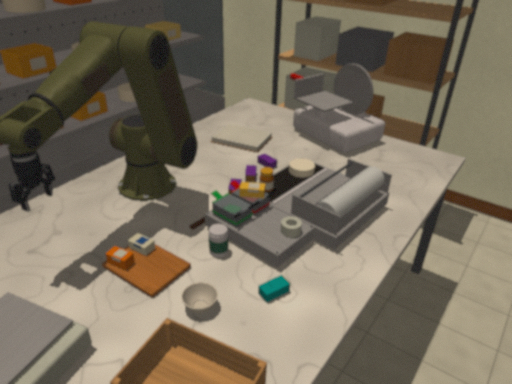

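View pics/top0.png

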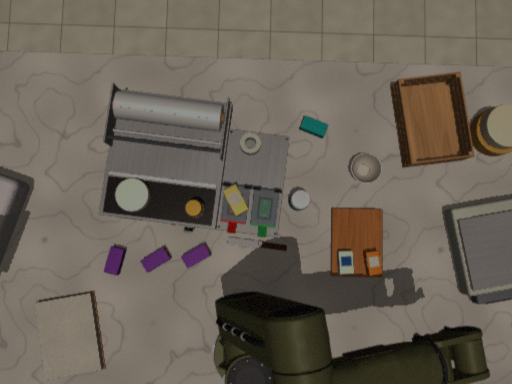

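View pics/wrist0.png

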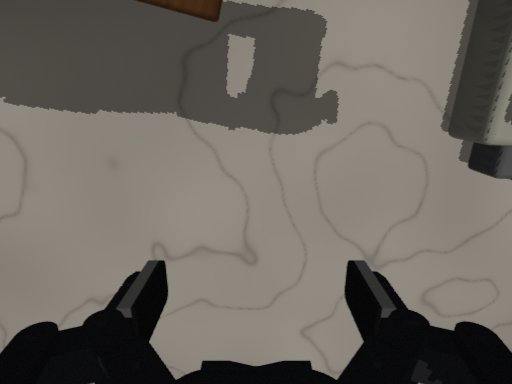

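The top view shows the red switch as the left one (tab near (232,227)), with the yellow cheese turned on its cover at about (235,199). The green switch is on the right with its tab at (262,231). The board is around (357,241), and its upper half is free. Next I'll enlarge and measure.

```bash
cat > h.py <<'E'
import numpy as np,cv2
def unproj(d,u,v,z):
    K=d["camera_matrix"];T=d["camera_from_world"]
    r=np.linalg.inv(K)@np.array([u,v,1.]); r=np.array([r[0],-r[1],-r[2]])
    R=T[:3,:3]; c=-R.T@T[:3,3]; w=R.T@r
    return c+w*(z-c[2])/w[2]
def proj(d,p):
    K=d["camera_matrix"];T=d["camera_from_world"]
    c=T[:3,:3]@np.asarray(p)+T[:3,3]; q=K@np.array([c[0],-c[1],-c[2]]); return q[:2]/q[2]
E
python3 - <<'E'
import cv2
a=cv2.imread("pics/top0.png")
cv2.imwrite("pics/topz.png",cv2.resize(a[120:250,180:310],None,fx=4.5,fy=4.5,interpolation=cv2.INTER_CUBIC))
cv2.imwrite("pics/topb.png",cv2.resize(a[195:285,320:395],None,fx=6,fy=6,interpolation=cv2.INTER_CUBIC))
b=cv2.imread("pics/scene0.png")
cv2.imwrite("pics/scz.png",cv2.resize(b[140:270,180:340],None,fx=4.5,fy=4.5,interpolation=cv2.INTER_CUBIC))
E
```

```text
(no output)
```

View pics/topz.png

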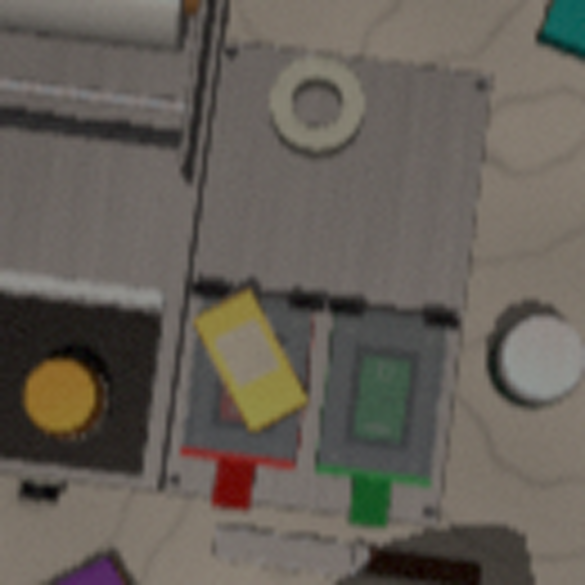

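View pics/topb.png

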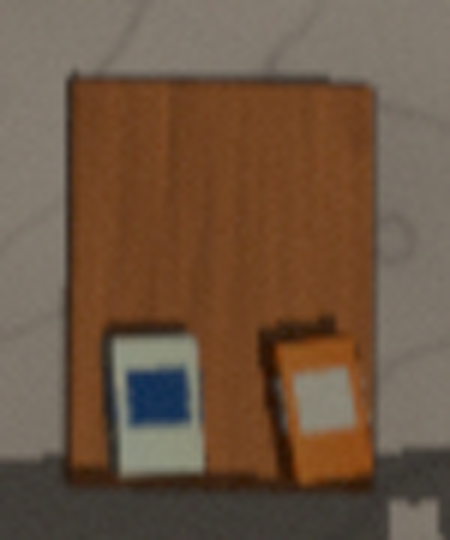

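View pics/scz.png

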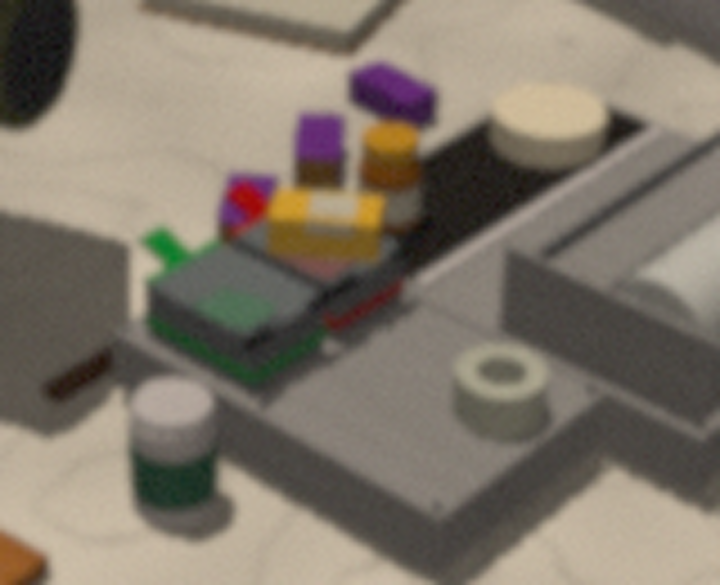

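```bash
cat > m.py <<'E'
import sys;sys.path.insert(0,'.')
from cell import manip
from h import *
d=manip.grab_frame("top")
f=d["frame"]; hsv=cv2.cvtColor(f,cv2.COLOR_RGB2HSV)
H,S,V=[hsv[:,:,i].astype(int) for i in range(3)]
def meas(name,m,roi,z):
    x0,y0,x1,y1=roi; k=np.zeros(m.shape,np.uint8); k[y0:y1,x0:x1]=m[y0:y1,x0:x1]
    n,l,st,ce=cv2.connectedComponentsWithStats(k); i=1+np.argmax(st[1:,4])
    k=(l==i).astype(np.uint8)
    c,_=cv2.findContours(k,cv2.RETR_EXTERNAL,cv2.CHAIN_APPROX_NONE)
    c=max(c,key=cv2.contourArea)[:,0,:]
    P=np.array([unproj(d,u,v,z)[:2]*1000 for u,v in c]).astype(np.float32)
    # fill-centroid
    ys,xs=np.nonzero(k); cen=np.mean([unproj(d,u,v,z)[:2] for u,v in zip(xs,ys)],0)*1000
    print(name,st[i].tolist(),"cen",cen.round(1),"rect",cv2.minAreaRect(P))
meas("yellow",(H>20)&(H<35)&(S>110)&(V>90),(210,175,260,225),.164)
meas("redtab",((H<8)|(H>172))&(S>150),(215,205,250,240),.13)
meas("greentab",(H>50)&(H<75)&(S>140),(240,205,280,245),.13)
meas("board",(H<20)&(S>110),(325,200,390,280),.020)
meas("jar",(H>10)&(H<25)&(S>130),(180,195,208,225),.155)
meas("blue",(H>60)&(S<80)&(V>130),(335,245,358,278),.056)
E
python3 m.py
```

```text
yellow [223, 184, 25, 32, 272] cen [516.5  59.7] rect ((518.9354248046875, 61.09174728393555), (92.19075012207031, 46.45634460449219), 29.330860137939453)
redtab [227, 221, 13, 12, 97] cen [434.7  71.2] rect ((433.9535827636719, 66.76171875), (35.8361701965332, 39.19402313232422), 1.5389586687088013)
greentab [258, 225, 9, 12, 78] cen [423.7 -27.5] rect ((423.74285888671875, -28.085189819335938), (23.99667739868164, 34.06557846069336), 83.34231567382812)
board [331, 208, 52, 69, 2955] cen [ 404.1 -367. ] rect ((393.8421630859375, -363.4995422363281), (238.0071258544922, 178.9264678955078), 1.1718511581420898)
jar [185, 198, 18, 20, 260] cen [491.  194.4] rect ((491.1284484863281, 193.07559204101562), (57.117610931396484, 56.58244323730469), 47.05476379394531)Traceback (most recent call last):
  File "m.py", line 22, in <module>
    meas("blue",(H>60)&(S<80)&(V>130),(335,245,358,278),.056)
    ~~~~^^^^^^^^^^^^^^^^^^^^^^^^^^^^^^^^^^^^^^^^^^^^^^^^^^^^^
  File "m.py", line 9, in meas
    n,l,st,ce=cv2.connectedComponentsWithStats(k); i=1+np.argmax(st[1:,4])
                                                       ~~~~~~~~~^^^^^^^^^^
    return _wrapfunc(a, 'argmax', axis=axis, out=out, **kwds)
    return bound(*args, **kwds)
ValueError: attempt to get argmax of an empty sequence
```

carry_out([
  [0,0,0,0,0,-7.7],
  [0,0,0,0,0,-7.7],
  [42,-24,0,0,0,0],
  [42,-24,0,0,0,0],
  [42,-24,0,0,0,0],
  [42,-24,0,0,0,0],
  [42,-24,0,0,0,0],
  [42,-24,0,0,0,0],
  [42,-24,0,0,0,0],
  [42,-24,0,0,0,0],
  [42,-24,0,0,0,0],
  [42,-24,0,0,0,0],
], hand=85)

```text
clock: 1.4
tool_pos: [0.3815, -0.1166, 0.4049]
eef_rot: [0.967, 0.253, 0.0, 0.0]
contact_force: [1.0, -1.9, -0.1]
grip_width: 0.0847
```

carry_out([
  [42,-24,0,0,0,0],
  [42,-24,0,0,0,0],
  [20,-12,0,0,0,0],
  [0,0,0,0,0,0],
  [0,0,0,0,0,0],
])

```text
clock: 1.9
tool_pos: [0.4422, -0.0152, 0.4044]
eef_rot: [0.967, 0.254, -0.0, -0.0]
contact_force: [0.3, 0.0, 0.4]
grip_width: 0.0851
```

```bash
python3 - <<'E'
from cell import manip
import cv2
s=manip.get_state(); print(s["clock"],s["tool_pos"],s["eef_rot"],s["joints"])
for n in ["wrist","top"]:
    d=manip.grab_frame(n); cv2.imwrite(f"pics/{n}1.png",d["frame"][:,:,::-1])
E
```

```text
1.9 [ 0.44220853 -0.01518117  0.40443009] [ 9.67191358e-01  2.54048728e-01 -3.44039533e-04 -4.72757757e-05] [-1.17102678e-01  5.79515541e-02  1.80692853e+00 -1.70638554e-04
  1.27738763e+00  9.40014954e-01]
```

View pics/wrist1.png

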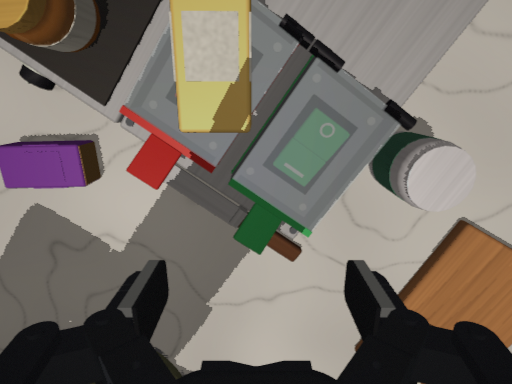

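```bash
python3 - <<'E'
import cv2
a=cv2.imread("pics/wrist1.png")
cv2.imwrite("pics/wz1.png",cv2.resize(a[0:200,100:300],None,fx=3,fy=3,interpolation=cv2.INTER_CUBIC))
cv2.imwrite("pics/wz2.png",cv2.resize(a[0:260,100:430],None,fx=2.3,fy=2.3,interpolation=cv2.INTER_CUBIC))
E
```

```text
(no output)
```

View pics/wz1.png

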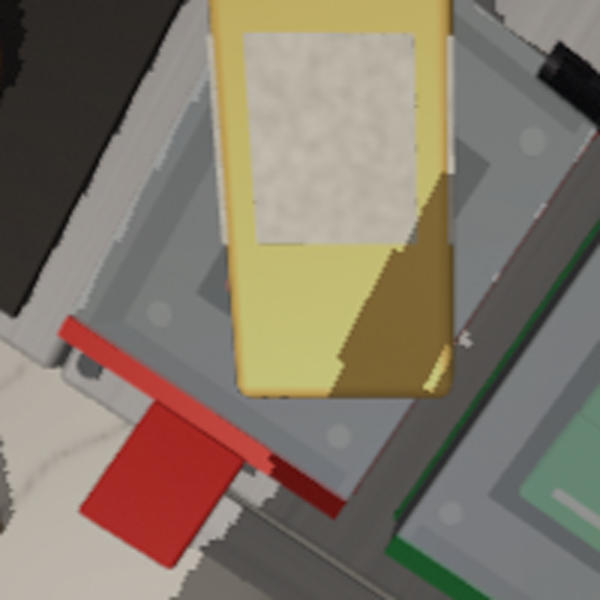

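View pics/wz2.png

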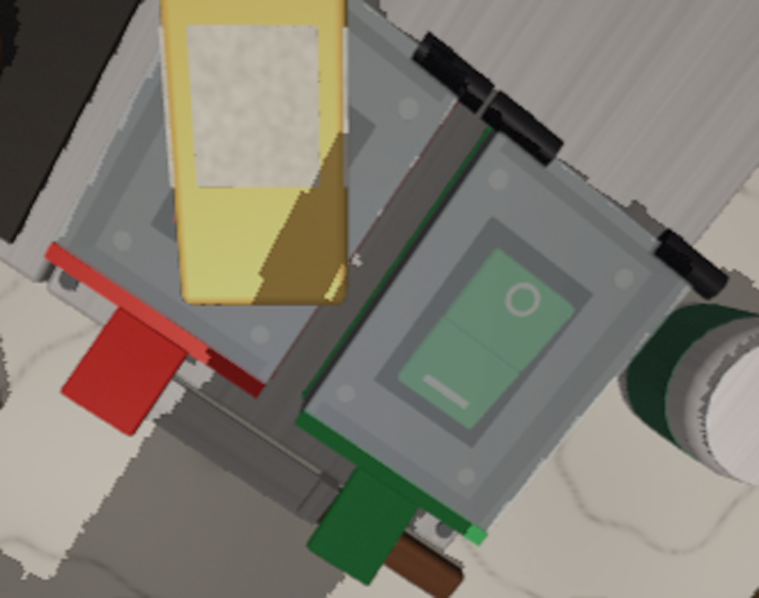

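```bash
python3 - <<'E'
import sys;sys.path.insert(0,'.')
from cell import manip
from h import *
d=manip.grab_frame("wrist")
def p(n,u,v,z):
    q=unproj(d,u,v,z)*1000; print(n,q.round(1)); return q[:2]
for n,u,v in [("A near-left",179.5,131.7),("B near-right",250.5,131.7),("C left up",171.5,10),("D right up",249,10)]: p(n,u,v,.164)
t=[p("tab tip",126.7,170,.138),p("tab tip",156.7,189.3,.138),p("root",152.3,134,.128),p("root",181.7,153.3,.128)]
print("tab mid",np.mean(t,0), "tipmid",(t[0]+t[1])/2,"rootmid",(t[2]+t[3])/2)
g=[p("gt",100+308/2.3,548/2.3,.138),p("gt",100+367/2.3,584/2.3,.138),p("gr",100+362/2.3,467/2.3,.128),p("gr",100+420/2.3,503/2.3,.128)]
print("g tab mid",np.mean(g,0))
y=(np.mean(t,0)-np.mean(g,0)); print(np.linalg.norm(y),np.degrees(np.arctan2(-y[0],y[1])))
s=manip.get_state(); print(d["camera_from_world"])
E
```

```text
A near-left [468.7  57.  164. ]
B near-right [491.6  16.2 164. ]
C left up [530.2  90.6 164. ]
D right up [552.5  51.  164. ]
tab tip [417.1  84.3 138. ]
tab tip [414.1  58.  138. ]
root [449.3  80.2 128. ]
root [446.8  54.1 128. ]
tab mid [431.81614372  69.15785864] tipmid [415.58337638  71.15097533] rootmid [448.04891106  67.16474195]
gt [406.3 -14.8 138. ]
gt [404.1 -40.5 138. ]
gr [439.8 -18.3 128. ]
gr [438.  -43.8 128. ]
g tab mid [422.0552239  -29.34596778]
98.98625851425167 -5.65906675252471
[[ 0.48890627 -0.87233477  0.001645   -0.2299697 ]
 [ 0.82746373  0.4631593  -0.31747006 -0.31702011]
 [ 0.27617828  0.15657428  0.94826687 -0.49867289]
 [ 0.          0.          0.          1.        ]]
```

The wrist view gives the cheese centre as about (519.5, 60) with yaw 29°, and the red tab's grip point as about (428, 70). Box yaw is about -6°. I'll move over the cheese and go down.

carry_out([
  [35,-9,0,0,0,0],
  [35,-9,0,0,0,0],
  [34,-9,0,0,0,0],
  [0,0,20,0,0,0],
  [0,0,20,0,0,0],
  [0,0,20,0,0,0],
  [0,0,15,0,0,0],
  [0,0,15,0,0,0],
  [0,0,10,0,0,0],
  [0,0,5,0,0,0],
  [0,0,0,0,0,0],
  [0,0,0,0,0,0],
])

```text
clock: 3.25
tool_pos: [0.5198, 0.0591, 0.3003]
eef_rot: [0.967, 0.253, 0.0, 0.0]
contact_force: [0.6, -0.0, -0.2]
grip_width: 0.0851
```

```bash
python3 - <<'E'
from cell import manip
import cv2
s=manip.get_state(); print(s["clock"],s["tool_pos"],s["eef_rot"],s["contact_force"])
for n in ["wrist"]:
    d=manip.grab_frame(n); cv2.imwrite(f"pics/{n}2.png",d["frame"][:,:,::-1])
E
```

```text
3.25 [0.51980582 0.05906044 0.3003101 ] [9.67366061e-01 2.53382543e-01 4.28091094e-04 8.79451373e-05] [ 0.63598801 -0.04866432 -0.19753349]
```

View pics/wrist2.png

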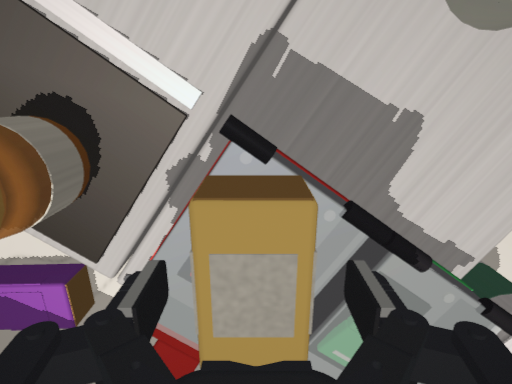

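The cheese is aligned and centred between the jaws (columns 190–315, fingers at 150 and 365). Closing now.

carry_out([
  [0,0,0,0,0,0],
  [0,0,0,0,0,0],
  [0,0,0,0,0,0],
  [0,0,0,0,0,0],
  [0,0,0,0,0,0],
  [0,0,0,0,0,0],
  [0,0,0,0,0,0],
  [0,0,0,0,0,0],
], hand=40)

```text
clock: 4.1
tool_pos: [0.5197, 0.0593, 0.3001]
eef_rot: [0.967, 0.254, 0.0, 0.0]
contact_force: [-2.0, -0.5, 5.9]
grip_width: 0.0475
```

carry_out([
  [0,0,-5,0,0,0],
  [0,0,-10,0,0,0],
  [0,0,-20,0,0,0],
  [0,0,-20,0,0,0],
  [0,0,-25,0,0,0],
  [0,0,-20,0,0,0],
  [0,0,0,0,0,0],
])

```text
clock: 4.8
tool_pos: [0.5197, 0.0593, 0.4028]
eef_rot: [0.967, 0.254, 0.002, 0.001]
contact_force: [0.3, 0.3, -1.2]
grip_width: 0.0476
```

```bash
python3 - <<'E'
from cell import manip
import cv2
s=manip.get_state(); print(s["clock"],s["tool_pos"],s["eef_rot"],s["contact_force"],s["grip_width"])
for n in ["wrist","top"]:
    d=manip.grab_frame(n); cv2.imwrite(f"pics/{n}3.png",d["frame"][:,:,::-1])
E
```

```text
4.8 [0.51972643 0.05925613 0.402785  ] [9.67330007e-01 2.53508430e-01 2.42414598e-03 5.06513981e-04] [ 0.298843    0.31358498 -1.24789697] 0.047557854730422296
```

View pics/wrist3.png

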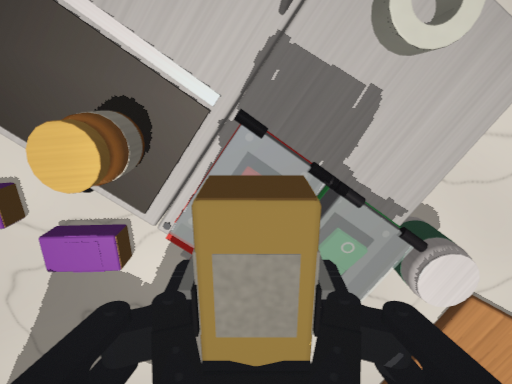

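Lifted and held level: grip width 47.6 mm, about 1.2 N of load. Carrying it to the board.

carry_out([
  [-12,15,0,0,0,0],
  [-24,30,0,0,0,0],
  [-28,35,0,0,0,0],
  [-28,35,0,0,0,0],
  [-28,35,0,0,0,0],
  [-28,35,0,0,0,0],
  [-28,35,0,0,0,0],
  [-28,35,0,0,0,0],
  [-24,31,0,0,0,0],
  [-24,31,0,0,0,0],
  [-12,17,0,0,0,0],
  [0,0,0,0,0,0],
])

```text
clock: 6.1
tool_pos: [0.4526, -0.3636, 0.3977]
eef_rot: [0.968, 0.252, -0.001, -0.001]
contact_force: [0.8, 0.7, -2.4]
grip_width: 0.0481
```

```bash
python3 - <<'E'
from cell import manip
import cv2
s=manip.get_state(); print(s["clock"],s["tool_pos"],s["eef_rot"],s["contact_force"],s["grip_width"])
for n in ["wrist","top"]:
    d=manip.grab_frame(n); cv2.imwrite(f"pics/{n}4.png",d["frame"][:,:,::-1])
E
```

```text
6.1 [ 0.45262366 -0.36356332  0.39769457] [ 9.67701478e-01  2.52095155e-01 -8.59725281e-04 -1.06938682e-03] [ 0.7724748   0.68918478 -2.38417815] 0.04808363150362056
```

View pics/wrist4.png

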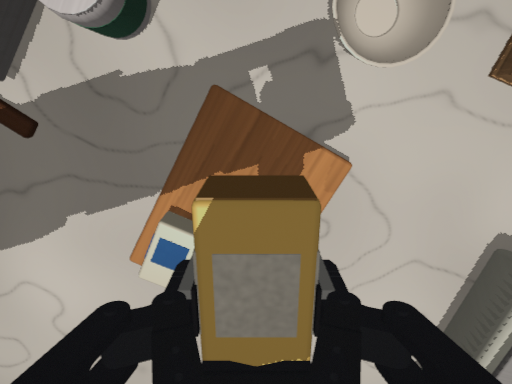

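carry_out([
  [0,0,15,0,0,0],
  [0,0,30,0,0,0],
  [0,0,35,0,0,0],
  [0,0,35,0,0,0],
  [0,0,30,0,0,0],
  [0,0,20,0,0,0],
  [0,0,15,0,0,0],
  [0,0,8,0,0,0],
  [0,0,5,0,0,0],
  [0,0,3,0,0,0],
  [0,0,0,0,0,0],
  [0,0,0,0,0,0],
])

```text
clock: 7.4
tool_pos: [0.4535, -0.3614, 0.2043]
eef_rot: [0.967, 0.253, 0.0, 0.0]
contact_force: [-0.4, -0.2, -2.2]
grip_width: 0.0476
```

carry_out([
  [0,0,4,0,0,0],
  [0,0,3,0,0,0],
  [0,0,2,0,0,0],
  [0,0,0,0,0,0],
  [0,0,0,0,0,0],
])

```text
clock: 7.9
tool_pos: [0.4534, -0.3613, 0.1946]
eef_rot: [0.967, 0.254, -0.0, -0.0]
contact_force: [-0.1, -0.0, -2.3]
grip_width: 0.0472
```

carry_out([
  [0,0,1,0,0,0],
  [0,0,0,0,0,0],
])

```text
clock: 8.1
tool_pos: [0.4535, -0.3613, 0.1942]
eef_rot: [0.967, 0.254, 0.0, 0.0]
contact_force: [-2.3, 0.7, 4.1]
grip_width: 0.0472
```

carry_out([
  [0,0,1,0,0,0],
  [0,0,0,0,0,0],
])

```text
clock: 8.3
tool_pos: [0.4535, -0.3613, 0.1941]
eef_rot: [0.967, 0.254, 0.0, 0.0]
contact_force: [-7.1, 6.1, 18.1]
grip_width: 0.0472
```

Contact made, so I'm releasing after backing off 1 mm.

carry_out([
  [0,0,-1,0,0,0],
  [0,0,0,0,0,0],
])

```text
clock: 8.5
tool_pos: [0.4535, -0.3614, 0.1942]
eef_rot: [0.967, 0.253, 0.0, 0.0]
contact_force: [-2.7, 2.4, 7.1]
grip_width: 0.0472
```

carry_out([
  [0,0,0,0,0,0],
  [0,0,0,0,0,0],
  [0,0,0,0,0,0],
  [0,0,0,0,0,0],
  [0,0,0,0,0,0],
  [0,0,0,0,0,0],
  [0,0,0,0,0,0],
], hand=75)

```text
clock: 9.2
tool_pos: [0.4534, -0.3613, 0.1937]
eef_rot: [0.967, 0.253, -0.0, -0.0]
contact_force: [-0.5, -0.4, -1.1]
grip_width: 0.0749
```

carry_out([
  [0,0,-10,0,0,0],
  [0,0,-20,0,0,0],
  [0,0,-30,0,0,0],
  [0,0,-40,0,0,0],
  [0,0,-45,0,0,0],
  [0,0,-45,0,0,0],
  [0,0,-20,0,0,0],
  [0,0,0,0,0,0],
])

```text
clock: 10.0
tool_pos: [0.4532, -0.3611, 0.408]
eef_rot: [0.967, 0.253, 0.002, 0.003]
contact_force: [-0.3, 0.2, -1.5]
grip_width: 0.0749
```

```bash
python3 - <<'E'
from cell import manip
import cv2
s=manip.get_state(); print(s["clock"],s["tool_pos"],s["eef_rot"],s["contact_force"],s["grip_width"])
d=manip.grab_frame("wrist"); cv2.imwrite("pics/wrist5.png",d["frame"][:,:,::-1])
d=manip.grab_frame("scene"); cv2.imwrite("pics/scene5.png",cv2.resize(d["frame"][140:310,80:300,::-1],None,fx=3,fy=3))
E
```

```text
10.0 [ 0.45324776 -0.3611468   0.40803116] [0.96733229 0.25349107 0.00178396 0.00270915] [-0.34173548  0.15510681 -1.53825877] 0.07491462947907888
```

View pics/wrist5.png

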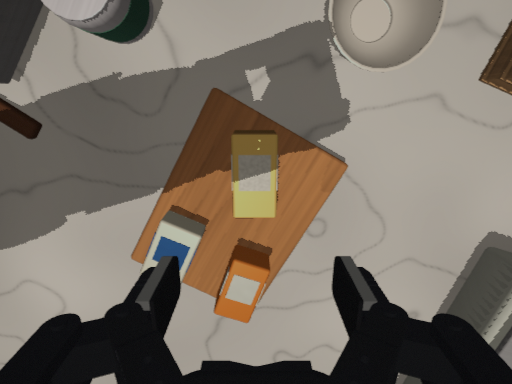

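View pics/scene5.png

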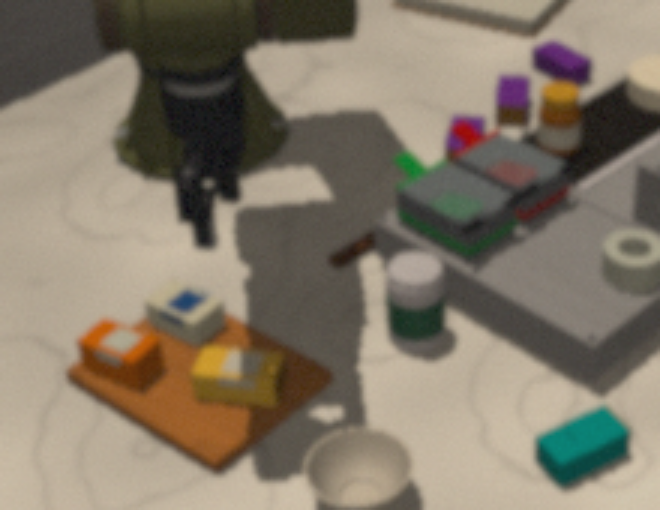

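The cheese lies flat on the free half of the board at about (255,175) in the wrist view. The neighbours are untouched. Next is the red tab.

carry_out([
  [0,0,0,0,0,7.1],
  [0,0,0,0,0,7.1],
  [0,0,0,0,0,7.1],
  [0,0,0,0,0,7.1],
  [0,0,0,0,0,7.2],
  [-4,-20,0,0,0,0],
  [-6,-38,0,0,0,0],
  [-7,-42,0,0,0,0],
  [-7,-42,0,0,0,0],
  [-7,-42,0,0,0,0],
  [-7,-42,0,0,0,0],
  [-7,-42,0,0,0,0],
])

```text
clock: 11.3
tool_pos: [0.4372, -0.0884, 0.4025]
eef_rot: [0.999, -0.054, -0.001, -0.0]
contact_force: [0.4, 0.1, 0.7]
grip_width: 0.0746
```

carry_out([
  [-7,-42,0,0,0,0],
  [-7,-42,0,0,0,0],
  [-7,-42,0,0,0,0],
  [-6,-32,0,0,0,0],
  [0,0,0,0,0,0],
  [0,0,0,0,0,0],
])

```text
clock: 11.9
tool_pos: [0.4279, 0.0702, 0.4028]
eef_rot: [0.999, -0.054, -0.001, 0.0]
contact_force: [-0.5, -0.1, 0.1]
grip_width: 0.0749
```

```bash
python3 - <<'E'
from cell import manip
import cv2
s=manip.get_state(); print(s["clock"],s["tool_pos"],s["eef_rot"],s["contact_force"],s["grip_width"])
d=manip.grab_frame("wrist"); cv2.imwrite("pics/wrist6.png",d["frame"][:,:,::-1])
E
```

```text
11.9 [0.42794697 0.07022424 0.4027662 ] [ 9.98563354e-01 -5.35759023e-02 -8.98038376e-04  2.12118535e-04] [-0.49621836 -0.09196704  0.13031244] 0.07489917795447157
```

View pics/wrist6.png

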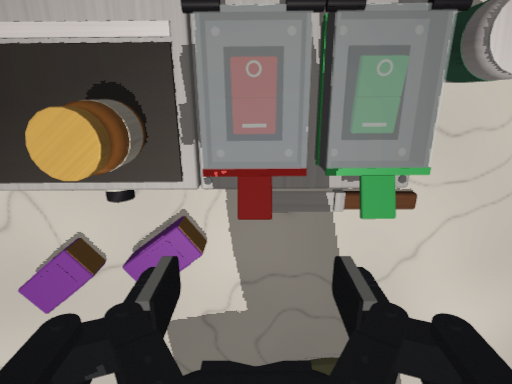

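```bash
python3 - <<'E'
import sys;sys.path.insert(0,'.')
from cell import manip
from h import *
d=manip.grab_frame("wrist")
def p(u,v,z): return unproj(d,u,v,z)*1000
t=(p(238.5,219,.1385)+p(271.5,219,.1385))/2; r=(p(237.5,177,.126)+p(271,177,.126))/2
print(t,r,r+(t-r)*22/36, np.linalg.norm((t-r)[:2]))
for u,v in [(197,9),(309,9),(203,170),(306,170)]: print(p(u,v,.126).round(1))
for z,u,v in [(.115,254.5,69)]: print("ring",p(u,v,z))
E
```

```text
[415.44222038  71.60685891 138.5       ] [446.85627382  68.75012878 126.        ] [427.65879672  70.49590831 133.63888889] 31.54367861030635
[569.3  94.7 126. ]
[560.9  18.1 126. ]
[457.1 109.  126. ]
[448.   26.8 126. ]
ring [527.91925416  59.55455611 115.        ]
```

carry_out([
  [0,0,15,0,0,0],
  [0,0,25,0,0,0],
  [0,0,25,0,0,0],
  [0,0,20,0,0,0],
  [0,0,15,0,0,0],
  [0,0,10,0,0,0],
  [0,0,4,0,0,0],
  [0,0,0,0,0,0],
  [0,0,0,0,0,0],
], hand=60)

```text
clock: 12.9
tool_pos: [0.4283, 0.0698, 0.2903]
eef_rot: [0.999, -0.054, 0.0, -0.0]
contact_force: [0.1, -0.3, 0.1]
grip_width: 0.0602
```

```bash
python3 - <<'E'
from cell import manip
import cv2, numpy as np
s=manip.get_state(); print(s["clock"],s["tool_pos"],s["eef_rot"],s["contact_force"],s["grip_width"])
d=manip.grab_frame("wrist"); cv2.imwrite("pics/wrist7.png",d["frame"][:,:,::-1])
th=np.r_[np.array([0,.03,.08,.15,.23]),np.arange(.33,2.04,.1)]
ph=th+.0665; r=143
X=r*(np.cos(.0665)-np.cos(ph)); Z=r*np.sin(ph)
for i in range(1,len(th)): print(round(th[i],2),round(X[i]-X[i-1],1),round(-(Z[i]-Z[i-1]),1), X[i].round(1),Z[i].round(1))
E
```

```text
12.9 [0.42827521 0.06982657 0.29026   ] [ 9.98514475e-01 -5.44852714e-02  4.42547307e-04 -5.87680175e-05] [ 0.0527409  -0.26355144  0.10982779] 0.06016702574759237
0.03 0.3 -4.3 0.3 13.8
0.08 0.9 -7.1 1.2 20.9
0.15 1.8 -9.8 3.0 30.7
0.23 2.9 -11.1 5.9 41.8
0.33 4.9 -13.4 10.8 55.2
0.43 6.2 -12.9 17.0 68.1
0.53 7.4 -12.2 24.4 80.3
0.63 8.6 -11.4 33.0 91.7
0.73 9.7 -10.5 42.7 102.2
0.83 10.7 -9.5 53.4 111.7
0.93 11.6 -8.4 65.0 120.1
1.03 12.4 -7.2 77.4 127.2
1.13 13.0 -5.9 90.4 133.1
1.23 13.5 -4.6 103.9 137.7
1.33 13.9 -3.2 117.9 140.8
1.43 14.2 -1.8 132.1 142.6
1.53 14.3 -0.3 146.4 143.0
1.63 14.3 1.1 160.6 141.9
1.73 14.1 2.5 174.7 139.4
1.83 13.8 3.9 188.4 135.5
1.93 13.3 5.2 201.7 130.2
2.03 12.7 6.5 214.4 123.7
```

View pics/wrist7.png

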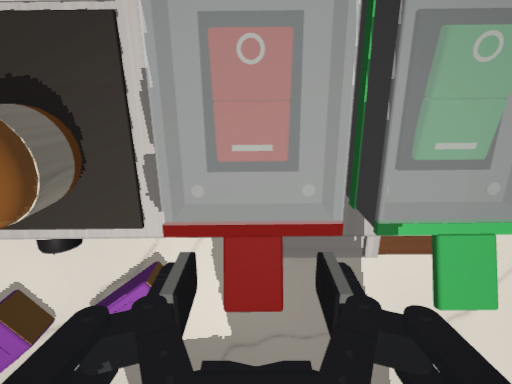

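The tab (columns 224–283) is centred between the fingers. Pinching.

carry_out([
  [0,0,0,0,0,0],
  [0,0,0,0,0,0],
  [0,0,0,0,0,0],
  [0,0,0,0,0,0],
  [0,0,0,0,0,0],
  [0,0,0,0,0,0],
  [0,0,0,0,0,0],
], hand=22)

```text
clock: 13.65
tool_pos: [0.4281, 0.0706, 0.2903]
eef_rot: [0.999, -0.054, 0.0, -0.001]
contact_force: [-1.8, 9.2, 4.7]
grip_width: 0.0265
```

carry_out([
  [0.3,0,-4.3,0,0,0],
  [0.9,0,-7.1,0,0,0],
  [1.8,0,-9.8,0,0,0],
  [2.9,0,-11.1,0,0,0],
  [0,0,0,0,0,0],
])

```text
clock: 14.15
tool_pos: [0.4344, 0.0699, 0.3231]
eef_rot: [0.999, -0.054, 0.001, -0.001]
contact_force: [6.4, 9.3, -5.3]
grip_width: 0.0266
```

```bash
python3 - <<'E'
from cell import manip
import cv2, numpy as np
s=manip.get_state(); print(s["clock"],s["tool_pos"],s["eef_rot"],s["contact_force"],s["grip_width"])
d=manip.grab_frame("wrist"); cv2.imwrite("pics/wrist8.png",d["frame"][:,:,::-1])
E
```

```text
14.15 [0.43439309 0.06992491 0.32313411] [ 9.98530011e-01 -5.41808359e-02  1.13493837e-03 -9.82872464e-04] [ 6.40165025  9.2918218  -5.27234754] 0.026586128760886982
```

View pics/wrist8.png

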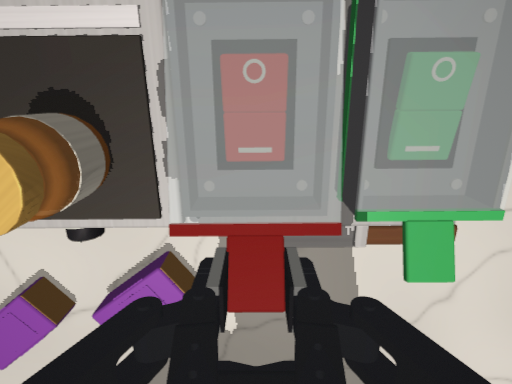

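The tab is held and the flap is lifting. Continuing the arc.

carry_out([
  [4.9,-1,-13.4,0,0,0],
  [6.2,0,-12.9,0,0,0],
  [7.4,0,-12.2,0,0,0],
  [8.6,0,-11.4,0,0,0],
  [9.7,0,-10.5,0,0,0],
  [0,0,0,0,0,0],
])

```text
clock: 14.8
tool_pos: [0.4714, 0.0666, 0.3829]
eef_rot: [0.999, -0.054, 0.0, -0.001]
contact_force: [2.2, 5.1, -5.3]
grip_width: 0.0268
```

carry_out([
  [10.7,0,-9.5,0,0,0],
  [11.6,0,-8.4,0,0,0],
  [12.4,0,-7.2,0,0,0],
  [13,0,-5.9,0,0,0],
  [13.5,0,-4.6,0,0,0],
  [0,0,0,0,0,0],
])

```text
clock: 15.4
tool_pos: [0.5323, 0.0602, 0.4172]
eef_rot: [0.999, -0.054, -0.001, -0.001]
contact_force: [0.5, 7.7, -4.5]
grip_width: 0.0261
```

```bash
python3 - <<'E'
from cell import manip
import cv2, numpy as np
s=manip.get_state(); print(s["clock"],s["tool_pos"],s["eef_rot"],s["contact_force"],s["grip_width"])
d=manip.grab_frame("wrist"); cv2.imwrite("pics/wrist9.png",d["frame"][:,:,::-1])
d=manip.grab_frame("scene"); cv2.imwrite("pics/scene9.png",cv2.resize(d["frame"][100:270,150:370,::-1],None,fx=3,fy=3))
E
```

```text
15.4 [0.53229344 0.0602136  0.41719212] [ 9.98525996e-01 -5.42612893e-02 -9.71713849e-04 -7.76923538e-04] [ 0.51107719  7.74378362 -4.49562315] 0.026095487641330645
```

View pics/wrist9.png

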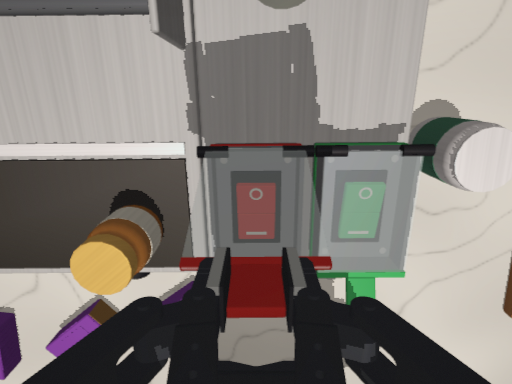

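View pics/scene9.png

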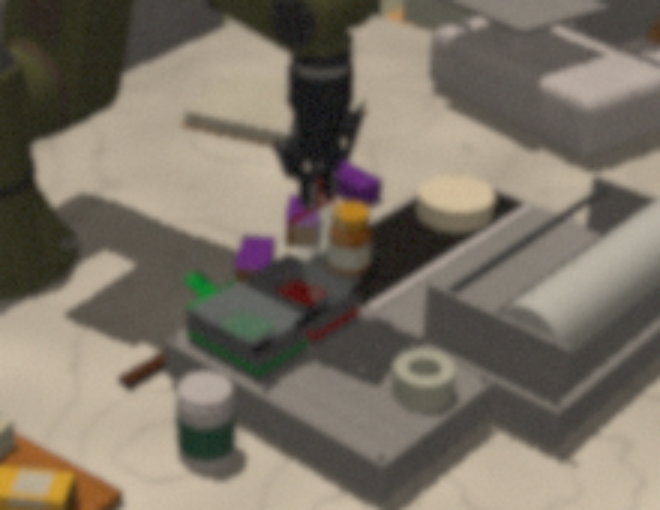

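carry_out([
  [13.9,0,-3.2,0,0,0],
  [14.2,0,-1.8,0,0,0],
  [14.3,0,-0.3,0,0,0],
  [14.3,0,1.1,0,0,0],
  [14.1,0,2.5,0,0,0],
  [13.8,0,3.9,0,0,0],
  [13.3,0,5.2,0,0,0],
  [12.7,0,6.5,0,0,0],
  [0,0,0,0,0,0],
])

```text
clock: 16.4
tool_pos: [0.6427, 0.0486, 0.4069]
eef_rot: [0.999, -0.054, 0.004, -0.001]
contact_force: [8.6, 9.4, 19.0]
grip_width: 0.0239
```

```bash
python3 - <<'E'
from cell import manip
import cv2, numpy as np
s=manip.get_state(); print(s["clock"],s["tool_pos"],s["eef_rot"],s["contact_force"],s["grip_width"])
d=manip.grab_frame("wrist"); cv2.imwrite("pics/wrist10.png",d["frame"][:,:,::-1])
d=manip.grab_frame("scene"); cv2.imwrite("pics/scene10.png",cv2.resize(d["frame"][100:270,150:370,::-1],None,fx=3,fy=3))
E
```

```text
16.4 [0.64269403 0.04864104 0.40694053] [ 0.99853456 -0.05393497  0.00423529 -0.00134981] [ 8.59623639  9.35445508 18.9651069 ] 0.023885142091136614
```

View pics/wrist10.png

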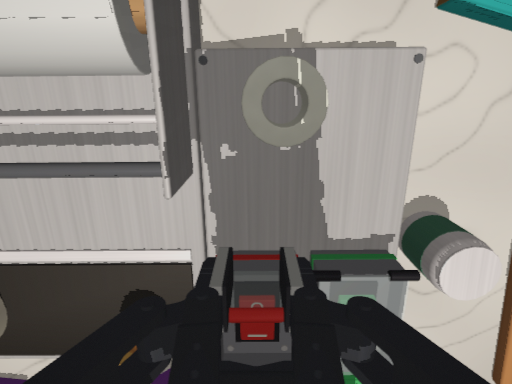

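View pics/scene10.png

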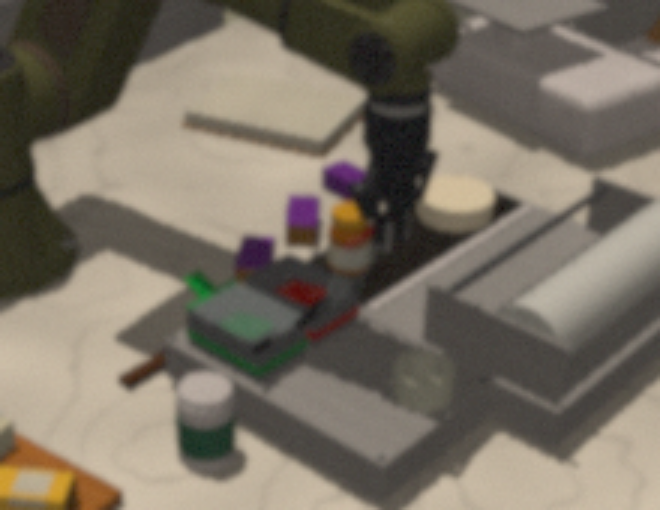

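```bash
python3 - <<'E'
import sys;sys.path.insert(0,'.')
from cell import manip
from h import *
d=manip.grab_frame("wrist")
s=manip.get_state(); T=s["tool_pos"]
print("grasp",proj(d,T-[0,0,.155]).round(),"tips",proj(d,T-[0,0,.17]).round())
ya=np.radians(-6.15); ex=np.array([np.cos(ya),np.sin(ya),0]); ey=np.array([-ex[1],ex[0],0])
pull=np.array([.4277,.0702,.1315]); hin=pull+ex*.1427; hin[2]=.122
def pt(a,b,th): # a out from hinge, b up when shut
    return hin+ -ex*(a*np.cos(th)-b*np.sin(th))+np.array([0,0,a*np.sin(th)+b*np.cos(th)])
for th in [1.3,1.5,1.6,1.7,1.8,1.9,2.0,2.1]:
    print(th,"root",proj(d,pt(.122,.004,th)).round(),"tip",proj(d,pt(.122+.034,.002+.0123,th)).round(),"nearcorner L/R",proj(d,pt(.122,.002,th)+ey*.042).round(),proj(d,pt(.122,.002,th)-ey*.042).round(), pt(.1427,.0095,th).round(4))
E
python3 - <<'E'
import cv2
a=cv2.imread("pics/wrist10.png"); cv2.imwrite("pics/w10z.png",cv2.resize(a[230:384,160:350],None,fx=3.8,fy=3.8,interpolation=cv2.INTER_CUBIC))
E
```

```text
grasp [257. 286.] tips [257. 269.]
1.3 root [260. 422.] tip [261. 493.] nearcorner L/R [190. 423.] [330. 424.] [0.5407 0.058  0.262 ]
1.5 root [260. 396.] tip [261. 453.] nearcorner L/R [186. 399.] [335. 399.] [0.569 0.055 0.265]
1.6 root [260. 379.] tip [261. 426.] nearcorner L/R [184. 382.] [336. 382.] [0.5832 0.0534 0.2644]
1.7 root [260. 360.] tip [261. 393.] nearcorner L/R [183. 363.] [338. 363.] [0.5972 0.0519 0.2623]
1.8 root [260. 338.] tip [261. 357.] nearcorner L/R [182. 342.] [338. 342.] [0.611  0.0504 0.2588]
1.9 root [260. 316.] tip [261. 320.] nearcorner L/R [182. 320.] [338. 320.] [0.6244 0.049  0.254 ]
2.0 root [260. 293.] tip [261. 282.] nearcorner L/R [182. 296.] [338. 296.] [0.6372 0.0476 0.2478]
2.1 root [260. 269.] tip [261. 246.] nearcorner L/R [183. 273.] [337. 273.] [0.6494 0.0463 0.2404]
```

View pics/w10z.png

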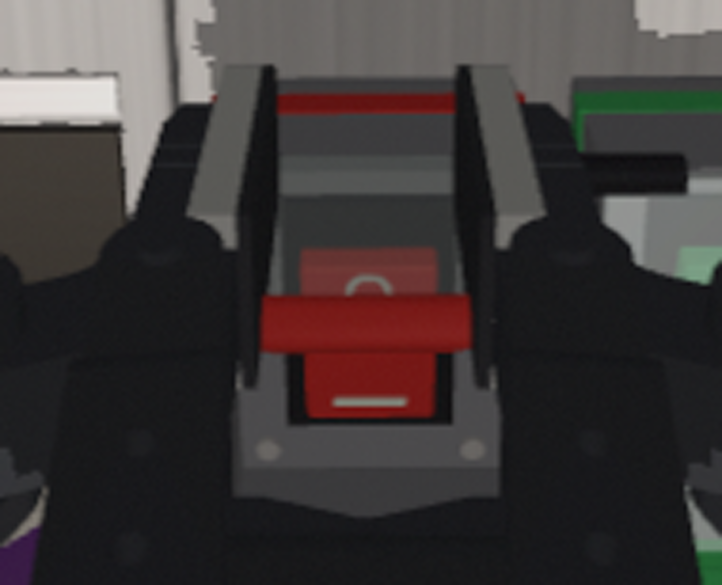

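The tab is edge-on at row 311, so the flap stands at about 1.9 rad and the tab has slid toward the near side of the pads. I'll release here, lift, and check.

carry_out([
  [-3,0,-2,0,0,0],
  [0,0,0,0,0,0],
  [0,0,0,0,0,0],
])

```text
clock: 16.85
tool_pos: [0.6386, 0.0491, 0.4092]
eef_rot: [0.999, -0.054, 0.003, -0.001]
contact_force: [6.4, 8.9, 14.3]
grip_width: 0.0237
```

carry_out([
  [0,0,0,0,0,0],
  [0,0,0,0,0,0],
  [0,0,0,0,0,0],
  [0,0,0,0,0,0],
  [0,0,-10,0,0,0],
  [0,0,-20,0,0,0],
  [0,0,-20,0,0,0],
  [0,0,0,0,0,0],
], hand=50)

```text
clock: 17.65
tool_pos: [0.6382, 0.048, 0.4598]
eef_rot: [0.999, -0.054, 0.003, -0.0]
contact_force: [0.1, -0.2, -0.1]
grip_width: 0.0499
```

```bash
python3 - <<'E'
from cell import manip
import cv2, numpy as np
s=manip.get_state(); print(s["clock"],s["tool_pos"],s["eef_rot"],s["contact_force"],s["grip_width"])
d=manip.grab_frame("wrist"); cv2.imwrite("pics/wrist11.png",d["frame"][:,:,::-1])
d=manip.grab_frame("scene"); cv2.imwrite("pics/scene11.png",cv2.resize(d["frame"][100:270,150:370,::-1],None,fx=3,fy=3))
E
```

```text
17.65 [0.63824373 0.04795073 0.45975061] [ 9.98514960e-01 -5.44154106e-02  2.61035129e-03 -1.55785195e-04] [ 0.1441822  -0.18775902 -0.14252506] 0.049945561349539216
```

View pics/wrist11.png

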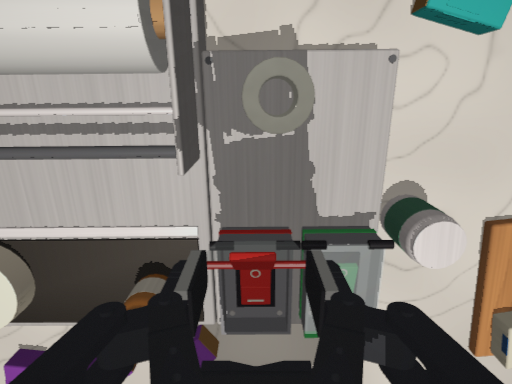

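View pics/scene11.png

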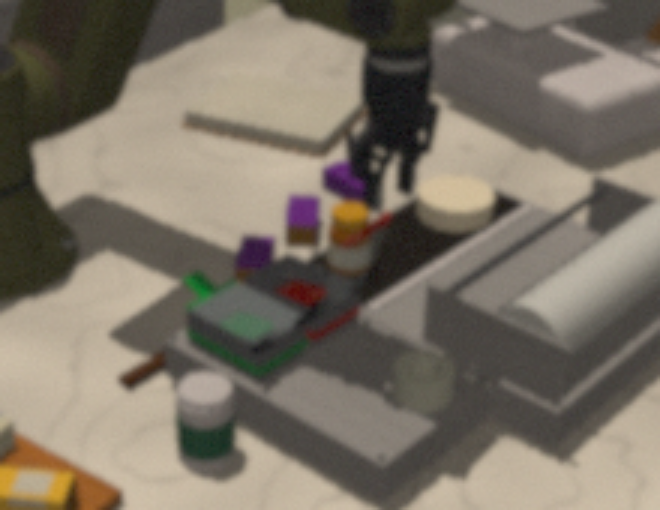

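```bash
cat >> h.py <<'E'
ya=np.radians(-6.15); ex=np.array([np.cos(ya),np.sin(ya),0]); ey=np.array([-ex[1],ex[0],0])
pull=np.array([.4277,.0702,.1315]); hin=pull+ex*.1427; hin[2]=.122
def pt(a,b,th):
    return hin+ -ex*(a*np.cos(th)-b*np.sin(th))+np.array([0,0,a*np.sin(th)+b*np.cos(th)])
E
python3 - <<'E'
import sys;sys.path.insert(0,'.')
from cell import manip
from h import *
d=manip.grab_frame("wrist")
for th in [1.5,1.6,1.7,1.8,1.9,2.0,2.1]:
    print(th,"root",proj(d,pt(.122,.004,th)).round(),"tip",proj(d,pt(.122+.034,.002+.0123,th)).round(),"nearcorner L/R",proj(d,pt(.122,.002,th)+ey*.042).round(),proj(d,pt(.122,.002,th)-ey*.042).round(), pt(.1427,.0095,th).round(4))
E
python3 - <<'E'
import cv2
a=cv2.imread("pics/wrist11.png"); cv2.imwrite("pics/w11z.png",cv2.resize(a[220:354,160:350],None,fx=4,fy=4,interpolation=cv2.INTER_CUBIC))
E
```

```text
1.5 root [257. 328.] tip [257. 358.] nearcorner L/R [198. 330.] [316. 330.] [0.569 0.055 0.265]
1.6 root [257. 313.] tip [257. 335.] nearcorner L/R [197. 316.] [317. 315.] [0.5832 0.0534 0.2644]
1.7 root [257. 297.] tip [257. 310.] nearcorner L/R [196. 300.] [318. 299.] [0.5972 0.0519 0.2623]
1.8 root [257. 280.] tip [257. 283.] nearcorner L/R [195. 283.] [318. 282.] [0.611  0.0504 0.2588]
1.9 root [257. 262.] tip [257. 255.] nearcorner L/R [195. 265.] [318. 265.] [0.6244 0.049  0.254 ]
2.0 root [257. 244.] tip [257. 228.] nearcorner L/R [195. 247.] [318. 247.] [0.6372 0.0476 0.2478]
2.1 root [257. 226.] tip [257. 202.] nearcorner L/R [196. 229.] [317. 229.] [0.6494 0.0463 0.2404]
```

View pics/w11z.png

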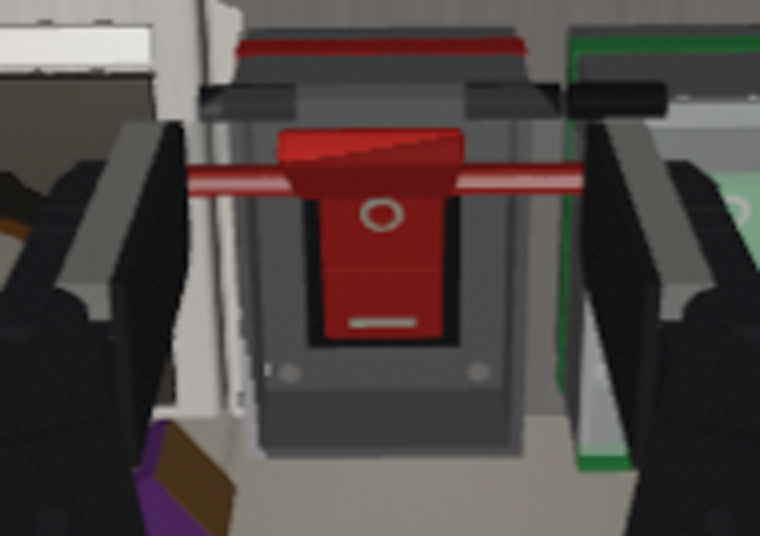

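The flap stays at about 1.9 rad (its near edge is at row 265), clear of the switch. Now I'll shut the fingers and move above the rocker's far end.

carry_out([
  [0,0,-20,0,0,0],
  [-30,0,0,0,0,0],
  [-30,0,0,0,0,0],
  [-30,0,0,0,0,0],
  [-17,0,0,0,0,0],
  [0,0,0,0,0,0],
  [0,0,0,0,0,0],
], hand=0)

```text
clock: 18.5
tool_pos: [0.5323, 0.0596, 0.4757]
eef_rot: [0.999, -0.054, -0.0, 0.0]
contact_force: [-0.3, -0.3, 0.5]
grip_width: 0.0001
```

```bash
python3 - <<'E'
import sys;sys.path.insert(0,'.')
from cell import manip
from h import *
s=manip.get_state(); print(s["clock"],s["tool_pos"],s["eef_rot"],s["contact_force"],s["grip_width"])
d=manip.grab_frame("wrist"); cv2.imwrite("pics/wrist12.png",d["frame"][:,:,::-1])
T=d["camera_from_world"]; c=-T[:3,:3].T@T[:3,3]; print("cam-tcp",c-s["tool_pos"])
print(proj(d,s["tool_pos"]-[0,0,.173]),[proj(d,pt(-.0+.060-.024,-.007,0)),hin])
E
```

```text
18.5 [0.53225759 0.0595949  0.47570345] [ 9.98522508e-01 -5.43391283e-02 -2.42715586e-04  2.80749512e-05] [-0.31479197 -0.33276056  0.47547058] 5.623363321176371e-05
cam-tcp [ 0.08048725 -0.00853527 -0.03205556]
[256.1380061  263.05386597] [array([256.37433456, 173.64460429]), array([0.56957874, 0.0549123 , 0.122     ])]
```

View pics/wrist12.png

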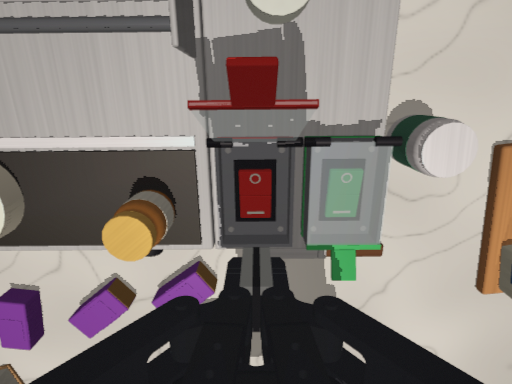

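carry_out([
  [-42,0,0,0,0,0],
  [0,0,0,0,8.5,0],
  [0,0,0,0,8.5,0],
  [-9,0,29.6,0,0,0],
  [-9,0,29.6,0,0,0],
  [-9,0,29.6,0,0,0],
  [-9,0,29.6,0,0,0],
  [-9,0,29.6,0,0,0],
  [0,0,0,0,0,0],
  [0,0,0,0,0,0],
])

```text
clock: 19.55
tool_pos: [0.4912, 0.0641, 0.3218]
eef_rot: [0.988, -0.054, 0.147, 0.008]
contact_force: [1.2, -0.3, 0.3]
grip_width: 0.0
```

```bash
python3 - <<'E'
import sys;sys.path.insert(0,'.')
from cell import manip
from h import *
from scipy.spatial.transform import Rotation as Ro
s=manip.get_state(); print(s["clock"],s["tool_pos"],s["eef_rot"],s["contact_force"],s["grip_width"])
R=Ro.from_quat(s["eef_rot"]).as_matrix(); tip=s["tool_pos"]+R[:,2]*.173; bc=tip-R[:,0]*.011
o=hin-ex*.06; o[2]=.07
print("tip in box",[(tip-o)@ex*1000,(tip-o)@ey*1000,(tip-o)[2]*1000],"corner",(bc-o)@ex*1000,(bc-o)[2]*1000)
d=manip.grab_frame("wrist"); cv2.imwrite("pics/wrist13.png",d["frame"][:,:,::-1])
E
```

```text
19.55 [0.4912283  0.06409749 0.32177663] [ 0.98759504 -0.05381891  0.14728834  0.00810654] [ 1.16444725 -0.27172444  0.28956481] 3.6859911047945154e-05
tip in box [np.float64(31.596896683492137), np.float64(0.6331823789972163), np.float64(86.30544448579933)] corner 21.0756192331946 83.09569914535359
```

View pics/wrist13.png

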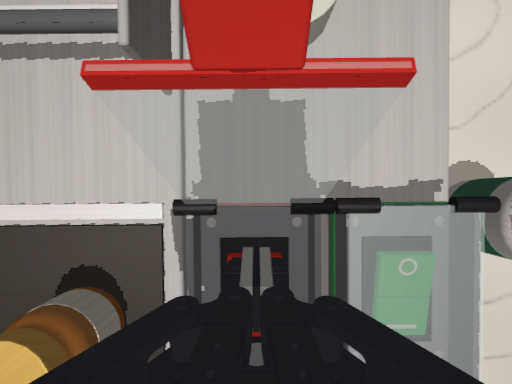

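Aligned: the fingertip centre is 31 mm from the box middle, with its lower corner at 21 mm. Lowering.

carry_out([
  [-3.5,0,11.5,0,0,0],
  [-3.5,0,11.5,0,0,0],
  [-2.9,0,9.6,0,0,0],
  [-0.6,0,1.9,0,0,0],
  [-0.6,0,1.9,0,0,0],
  [-0.6,0,1.9,0,0,0],
  [0,0,0,0,0,0],
])

```text
clock: 20.3
tool_pos: [0.4908, 0.0641, 0.2818]
eef_rot: [0.987, -0.054, 0.148, 0.008]
contact_force: [0.2, -0.6, 3.6]
grip_width: 0.0001
```

carry_out([
  [-0.6,0,1.9,0,0,0],
  [-0.6,0,1.9,0,0,0],
  [0,0,0,0,0,0],
])

```text
clock: 20.6
tool_pos: [0.4903, 0.0642, 0.2768]
eef_rot: [0.988, -0.054, 0.147, 0.008]
contact_force: [-0.6, 0.5, -0.6]
grip_width: 0.0
```

carry_out([
  [-0.6,0,1.9,0,0,0],
  [-0.3,0,1,0,0,0],
  [0,0,0,0,0,0],
])

```text
clock: 20.9
tool_pos: [0.4904, 0.0642, 0.274]
eef_rot: [0.988, -0.054, 0.147, 0.008]
contact_force: [-0.2, -0.3, -0.2]
grip_width: 0.0005
```

```bash
cat > tip.py <<'E'
import sys;sys.path.insert(0,'.')
from cell import manip
from h import *
from scipy.spatial.transform import Rotation as Ro
s=manip.get_state(); print(s["clock"],s["tool_pos"],s["eef_rot"],s["contact_force"],s["grip_width"])
R=Ro.from_quat(s["eef_rot"]).as_matrix(); tip=s["tool_pos"]+R[:,2]*.173; bc=tip-R[:,0]*.011
o=hin-ex*.06; o[2]=.07
print("tip in box",[(tip-o)@ex*1000,(tip-o)@ey*1000,(tip-o)[2]*1000],"corner",(bc-o)@ex*1000,(bc-o)[2]*1000)
d=manip.grab_frame("wrist"); cv2.imwrite("pics/%s.png"%sys.argv[1],d["frame"][:,:,::-1])
E
python3 tip.py wrist14
```

```text
20.9 [0.49041239 0.06418528 0.27399243] [ 0.98760883 -0.05372968  0.14723048  0.00806912] [-0.22249158 -0.3001444  -0.1517461 ] 0.0004897013560833675
tip in box [np.float64(30.756288919196), np.float64(0.6493876827736783), np.float64(38.515138411953224)] corner 20.234620724632656 35.306665521431675
```

View pics/wrist14.png

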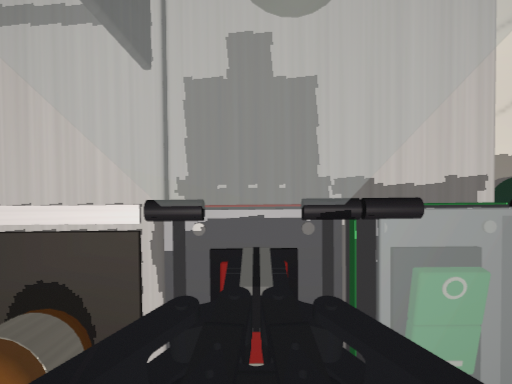

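Force rose to 3.6 N and then dropped to 0, so the rocker snapped over. Retracting to check.

carry_out([
  [3,0,-9.6,0,0,0],
  [6,0,-19,0,0,0],
  [10,0,-32,0,0,0],
  [10,0,-32,0,0,0],
  [10,0,-32,0,0,0],
  [10,0,-32,0,0,0],
  [9,0,-30,0,0,0],
  [0,0,0,0,-8.5,0],
  [0,0,0,0,-8.5,0],
  [0,0,0,0,0,0],
  [0,0,0,0,0,0],
])

```text
clock: 22.05
tool_pos: [0.4915, 0.064, 0.47]
eef_rot: [0.999, -0.054, 0.002, 0.0]
contact_force: [-0.6, 0.0, 1.1]
grip_width: 0.0003
```

```bash
python3 tip.py wrist15; python3 - <<'E'
import sys;sys.path.insert(0,'.')
from cell import manip
from h import *
d=manip.grab_frame("wrist")
a=d["frame"][:,:,::-1]; cv2.imwrite("pics/w15z.png",cv2.resize(a[40:260,150:400],None,fx=3,fy=2.7,interpolation=cv2.INTER_CUBIC))
for th in [1.8,1.85,1.9,1.95,2.0,2.1]:
    print(th,"root",proj(d,pt(.122,.004,th)).round(),"tip",proj(d,pt(.156,.0143,th)).round(),"nearcorner L/R",proj(d,pt(.122,.002,th)+ey*.042).round(), pt(.1427,.0095,th).round(4))
E
```

```text
22.05 [0.49145009 0.06403048 0.46995013] [ 9.98517789e-01 -5.43786285e-02  2.27492199e-03  1.23903294e-04] [-0.61000654  0.04050262  1.11789961] 0.000276981757090676
tip in box [np.float64(-17.867565518722685), np.float64(0.6944842982478779), np.float64(226.95192711708907)] corner -28.86743938416848 226.90180478622784
1.8 root [257.  44.] tip [257.  -9.] nearcorner L/R [184.  48.] [0.611  0.0504 0.2588]
1.85 root [257.  34.] tip [257. -25.] nearcorner L/R [184.  37.] [0.6178 0.0497 0.2566]
1.9 root [257.  23.] tip [257. -41.] nearcorner L/R [184.  27.] [0.6244 0.049  0.254 ]
1.95 root [257.  13.] tip [257. -56.] nearcorner L/R [184.  17.] [0.6309 0.0483 0.251 ]
2.0 root [257.   3.] tip [257. -70.] nearcorner L/R [184.   7.] [0.6372 0.0476 0.2478]
2.1 root [257. -14.] tip [257. -94.] nearcorner L/R [185. -11.] [0.6494 0.0463 0.2404]
```

View pics/wrist15.png

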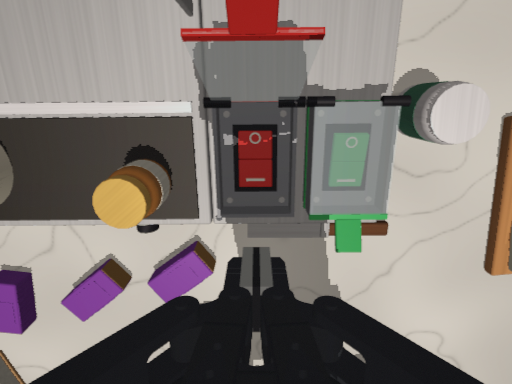

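View pics/w15z.png

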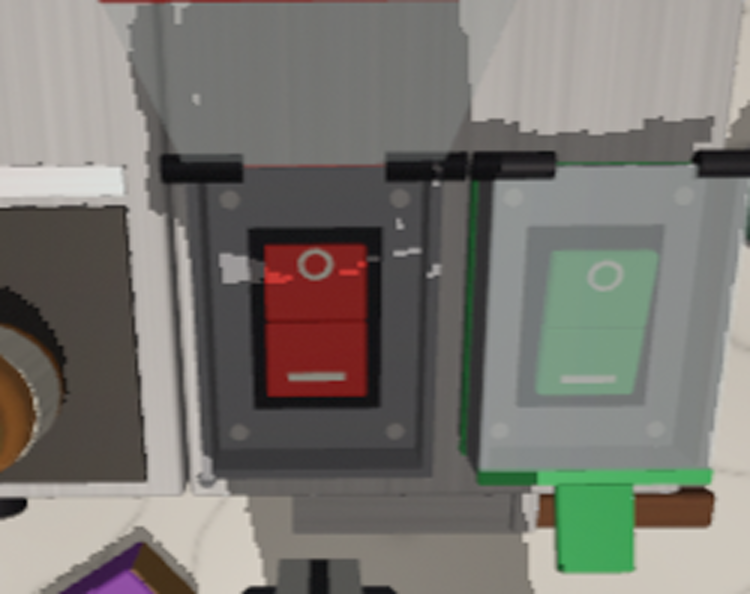

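```bash
python3 - <<'E'
import sys;sys.path.insert(0,'.')
from cell import manip
from h import *
d=manip.grab_frame("wrist"); o=hin-ex*.06; o[2]=.07
f=d["frame"]; hsv=cv2.cvtColor(f,cv2.COLOR_RGB2HSV).astype(int)
for nm,oo in [("red",o),("green",o-ey*.1)]:
  for st,sg in [("ON",.2),("OFF",-.2)]:
    r=[]
    for x in (-.03,0,.03):
      X=x*np.cos(sg)-.01*np.sin(sg); Z=.03+.01*np.cos(sg)+x*np.sin(sg)
      r.append(proj(d,oo+ex*X+np.array([0,0,Z])).round(1).tolist())
    print(nm,st,r)
print("red measured rows far/mid/near", 40+243/2.7,40+321/2.7,40+397/2.7," green",40+250/2.7,40+328/2.7,40+395/2.7)
E
```

```text
red ON [[256.5, 186.2], [256.4, 161.2], [256.4, 133.8]]
red OFF [[256.5, 185.7], [256.4, 157.5], [256.4, 128.7]]
green ON [[346.2, 186.0], [350.2, 160.9], [354.5, 133.5]]
green OFF [[349.6, 185.4], [350.5, 157.2], [351.5, 128.4]]
red measured rows far/mid/near 130.0 158.88888888888889 187.03703703703704  green 132.59259259259258 161.48148148148147 186.29629629629628
```

The picture matches OFF: far edge row 130 and axis row 159, against 129/157.5 expected for OFF and 134/161 for ON. The green rocker matches ON. Now back over the tab to close the cover.

carry_out([
  [0,0,-10,0,0,0],
  [30,0,0,0,0,0],
  [35,0,0,0,0,0],
  [35,0,0,0,0,0],
  [30,0.5,0,0,0,0],
  [0,0,20,0,0,0],
  [0,0,0,0,0,0],
  [0,0,0,0,0,0],
], hand=55)

```text
clock: 23.0
tool_pos: [0.6204, 0.0496, 0.4605]
eef_rot: [0.999, -0.054, 0.0, 0.0]
contact_force: [0.5, 0.0, 0.8]
grip_width: 0.0548
```

```bash
python3 tip.py wrist16; python3 - <<'E'
import sys;sys.path.insert(0,'.')
from cell import manip
from h import *
d=manip.grab_frame("wrist")
a=d["frame"][:,:,::-1]; cv2.imwrite("pics/w16z.png",cv2.resize(a[200:384,150:360],None,fx=3.4,fy=3.2,interpolation=cv2.INTER_CUBIC))
for th in [1.8,1.85,1.9,1.95,2.0,2.1]:
    print(th,"root",proj(d,pt(.122,.004,th)).round(),"tip",proj(d,pt(.156,.0143,th)).round(),"nearcorner L/R",proj(d,pt(.122,.002,th)+ey*.042).round(), pt(.1427,.0095,th).round(4))
E
```

```text
23.0 [0.62037359 0.04955264 0.46050032] [ 9.98524208e-01 -5.43080310e-02  2.05735844e-04  2.79636261e-05] [0.54669685 0.00376241 0.78898248] 0.054759193613512946
tip in box [np.float64(111.14831037809516), np.float64(0.10703805769270852), np.float64(217.50033584783972)] corner 100.14832107519774 217.49578292869225
1.8 root [256. 253.] tip [256. 250.] nearcorner L/R [194. 256.] [0.611  0.0504 0.2588]
1.85 root [256. 244.] tip [256. 237.] nearcorner L/R [194. 247.] [0.6178 0.0497 0.2566]
1.9 root [256. 235.] tip [256. 223.] nearcorner L/R [194. 238.] [0.6244 0.049  0.254 ]
1.95 root [256. 226.] tip [256. 209.] nearcorner L/R [194. 229.] [0.6309 0.0483 0.251 ]
2.0 root [256. 217.] tip [256. 196.] nearcorner L/R [195. 220.] [0.6372 0.0476 0.2478]
2.1 root [256. 199.] tip [256. 170.] nearcorner L/R [195. 202.] [0.6494 0.0463 0.2404]
```

View pics/w16z.png

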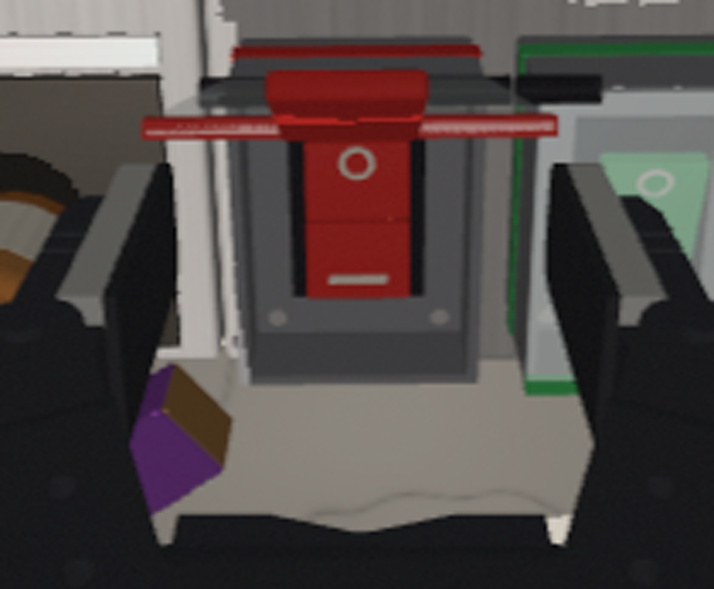

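carry_out([
  [4,0,10,0,0,0],
  [0,0,15,0,0,0],
  [0,0,12,0,0,0],
  [0,0,8,0,0,0],
  [0,0,0,0,0,0],
])

```text
clock: 23.6
tool_pos: [0.6246, 0.049, 0.4135]
eef_rot: [0.999, -0.054, -0.001, 0.0]
contact_force: [-0.6, 0.1, 0.3]
grip_width: 0.055
```

carry_out([
  [0,0,0,0,0,0],
  [0,0,0,0,0,0],
  [0,0,0,0,0,0],
  [0,0,0,0,0,0],
  [0,0,0,0,0,0],
  [0,0,0,0,0,0],
], hand=22)

```text
clock: 24.2
tool_pos: [0.6246, 0.0505, 0.4162]
eef_rot: [0.999, -0.054, 0.002, -0.001]
contact_force: [3.5, 12.1, 2.8]
grip_width: 0.0265
```

```bash
python3 tip.py wrist17; python3 - <<'E'
import sys;sys.path.insert(0,'.')
from cell import manip
from h import *
d=manip.grab_frame("wrist")
a=d["frame"][:,:,::-1]; cv2.imwrite("pics/w17z.png",cv2.resize(a[200:384,150:360],None,fx=3.4,fy=3.2,interpolation=cv2.INTER_CUBIC))
for th in [1.7,1.8,1.85,1.9,1.95,2.0,2.1]:
    print(th,"root",proj(d,pt(.122,.004,th)).round(),"tip",proj(d,pt(.156,.0143,th)).round(),"nearcorner L/R",proj(d,pt(.122,.002,th)+ey*.042).round(), pt(.1427,.0095,th).round(4))
E
```

```text
24.2 [0.62458935 0.05049644 0.41618122] [ 0.99856301 -0.05354906  0.00150879 -0.00146421] [ 3.49407443 12.14077773  2.83821586] 0.026517553370465182
tip in box [np.float64(115.66116343588855), np.float64(2.0368729342985867), np.float64(173.18274459866063)] corner 104.66120849739765 173.15132379782645
1.7 root [260. 320.] tip [261. 343.] nearcorner L/R [184. 324.] [0.5972 0.0519 0.2623]
1.8 root [260. 299.] tip [261. 308.] nearcorner L/R [183. 303.] [0.611  0.0504 0.2588]
1.85 root [260. 288.] tip [261. 290.] nearcorner L/R [183. 292.] [0.6178 0.0497 0.2566]
1.9 root [260. 277.] tip [261. 272.] nearcorner L/R [183. 281.] [0.6244 0.049  0.254 ]
1.95 root [260. 266.] tip [261. 253.] nearcorner L/R [183. 269.] [0.6309 0.0483 0.251 ]
2.0 root [260. 254.] tip [261. 236.] nearcorner L/R [183. 258.] [0.6372 0.0476 0.2478]
2.1 root [260. 232.] tip [261. 201.] nearcorner L/R [184. 236.] [0.6494 0.0463 0.2404]
```

View pics/w17z.png

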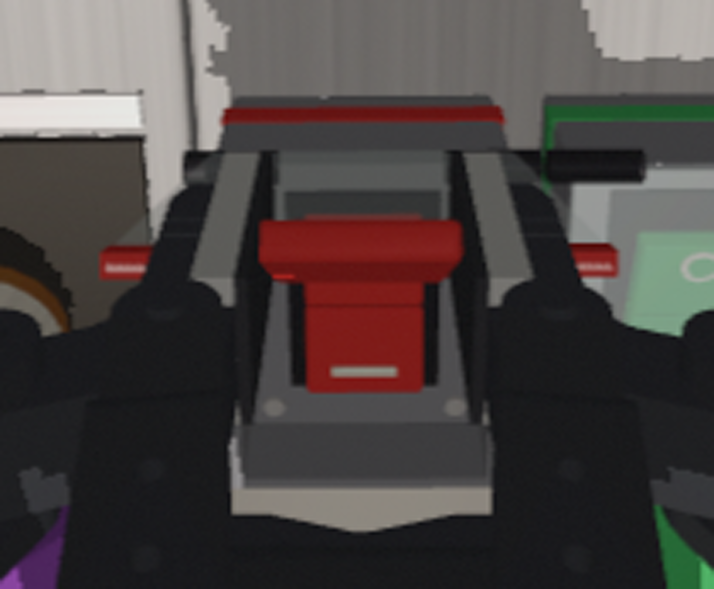

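Gripped again, with the flap at about 1.89 rad. Computing the closing arc.

```bash
python3 - <<'E'
import numpy as np
th=np.r_[np.arange(1.89,0.35,-.1),.30,.22,.15,.09,.05,.02,0]
ph=th+.0665; r=143
X=-r*np.cos(ph); Z=r*np.sin(ph)
for i in range(1,len(th)): print(round(th[i],2),round(X[i]-X[i-1],1),round(-(Z[i]-Z[i-1]),1))
E
```

```text
1.79 -13.5 -4.7
1.69 -13.9 -3.3
1.59 -14.2 -1.9
1.49 -14.3 -0.5
1.39 -14.3 0.9
1.29 -14.1 2.3
1.19 -13.8 3.7
1.09 -13.4 5.1
0.99 -12.8 6.4
0.89 -12.1 7.6
0.79 -11.3 8.8
0.69 -10.3 9.9
0.59 -9.3 10.9
0.49 -8.1 11.7
0.39 -6.9 12.5
0.3 -5.1 11.8
0.22 -3.7 10.8
0.15 -2.5 9.7
0.09 -1.6 8.4
0.05 -0.8 5.7
0.02 -0.4 4.3
0.0 -0.2 2.9
```

carry_out([
  [-13.5,-1.5,-4.7,0,0,0],
  [-13.9,0,-3.3,0,0,0],
  [-14.2,0,-1.9,0,0,0],
  [-14.3,0,-0.5,0,0,0],
  [-14.3,0,0.9,0,0,0],
  [-14.1,0,2.3,0,0,0],
  [0,0,0,0,0,0],
])

```text
clock: 25.0
tool_pos: [0.5402, 0.0599, 0.4235]
eef_rot: [0.999, -0.054, 0.002, -0.0]
contact_force: [1.4, 2.1, 4.9]
grip_width: 0.0261
```

```bash
python3 tip.py wrist18; python3 - <<'E'
import sys;sys.path.insert(0,'.')
from cell import manip
from h import *
d=manip.grab_frame("wrist")
for th in [1.1,1.2,1.3,1.4,1.5]:
    print(th,"root",proj(d,pt(.122,.004,th)).round(),"tip",proj(d,pt(.156,.0143,th)).round(),"nearcorner L/R",proj(d,pt(.122,.002,th)+ey*.042).round(), pt(.1427,.0095,th).round(4))
E
```

```text
25.0 [0.54023533 0.05994073 0.42353445] [ 9.98523000e-01 -5.42989823e-02  1.82284067e-03 -3.40897489e-04] [1.44136923 2.09123338 4.87217336] 0.02609744958224585
tip in box [np.float64(30.910328155488795), np.float64(2.0070799877762453), np.float64(180.5356439914964)] corner 19.91040908227603 180.49600795667132
1.1 root [260. 283.] tip [260. 334.] nearcorner L/R [189. 285.] [0.5136 0.0609 0.2535]
1.2 root [260. 270.] tip [261. 316.] nearcorner L/R [186. 272.] [0.527  0.0595 0.2584]
1.3 root [260. 254.] tip [261. 292.] nearcorner L/R [183. 257.] [0.5407 0.058  0.262 ]
1.4 root [260. 236.] tip [261. 262.] nearcorner L/R [180. 239.] [0.5548 0.0565 0.2642]
1.5 root [260. 215.] tip [261. 228.] nearcorner L/R [178. 219.] [0.569 0.055 0.265]
```

View pics/wrist18.png

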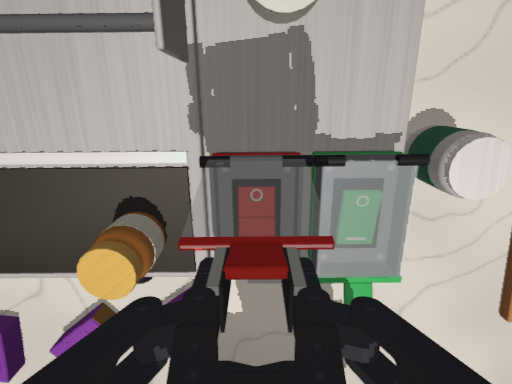

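The flap is at about 1.37 rad, so the tab has crept to the front of the pads. It stays up here, so I'll re-grip more centrally.

carry_out([
  [0,0,0,0,0,0],
  [0,0,0,0,0,0],
  [0,0,0,0,0,0],
  [7,0,0,0,0,0],
  [6,0,0,0,0,0],
  [0,0,0,0,0,0],
], hand=45)

```text
clock: 25.7
tool_pos: [0.5546, 0.0581, 0.4216]
eef_rot: [0.999, -0.054, -0.0, 0.0]
contact_force: [0.7, -0.4, -0.3]
grip_width: 0.0453
```

carry_out([
  [0,0,0,0,0,0],
  [0,0,0,0,0,0],
  [0,0,0,0,0,0],
  [0,0,0,0,0,0],
  [0,0,0,0,0,0],
  [0,0,0,0,0,0],
], hand=18)

```text
clock: 26.3
tool_pos: [0.5538, 0.0584, 0.422]
eef_rot: [0.999, -0.054, 0.0, -0.0]
contact_force: [1.5, 4.7, 1.3]
grip_width: 0.0268
```

```bash
cat > fl.py <<'E'
from tip import d
from h import *
import sys
a=d["frame"][:,:,::-1]; cv2.imwrite("pics/%sz.png"%sys.argv[1],cv2.resize(a[180:384,150:360],None,fx=3.4,fy=2.9,interpolation=cv2.INTER_CUBIC))
for th in map(float,sys.argv[2:]):
    print(th,"root",proj(d,pt(.122,.004,th)).round(),"tip",proj(d,pt(.156,.0143,th)).round(),"nearcorner L/R",proj(d,pt(.122,.002,th)+ey*.042).round(), pt(.1427,.0095,th).round(4))
E
python3 fl.py wrist19 1.2 1.3 1.4 1.5
```

```text
26.3 [0.55379583 0.05843402 0.42201373] [ 9.98527363e-01 -5.42500648e-02  5.83566724e-05 -1.82509639e-04] [1.47604638 4.68028652 1.27235405] 0.026815498004981484
tip in box [np.float64(43.947455330025434), np.float64(1.874732148266553), np.float64(179.0137408086556)] corner 32.947463509980395 179.01267667801787
1.2 root [259. 290.] tip [260. 340.] nearcorner L/R [187. 293.] [0.527  0.0595 0.2584]
1.3 root [260. 276.] tip [261. 318.] nearcorner L/R [184. 279.] [0.5407 0.058  0.262 ]
1.4 root [260. 259.] tip [261. 291.] nearcorner L/R [181. 262.] [0.5548 0.0565 0.2642]
1.5 root [260. 239.] tip [261. 258.] nearcorner L/R [179. 242.] [0.569 0.055 0.265]
```

View pics/wrist19.png

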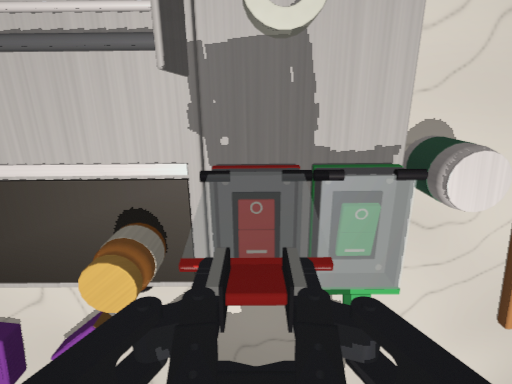

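carry_out([
  [-14.1,-0.5,2.4,0,0,0],
  [-13.8,0,3.8,0,0,0],
  [-13.3,0,5.2,0,0,0],
  [-12.8,0,6.5,0,0,0],
  [0,0,0,0,0,0],
])

```text
clock: 26.85
tool_pos: [0.4993, 0.0644, 0.4049]
eef_rot: [0.999, -0.054, 0.001, 0.0]
contact_force: [-1.8, -1.1, 7.2]
grip_width: 0.0263
```

```bash
python3 fl.py wrist20 .9 1.0 1.1 1.2
```

```text
26.85 [0.49931892 0.06437633 0.40489323] [ 9.98522821e-01 -5.43231867e-02  9.69910917e-04  4.76347580e-04] [-1.79964361 -1.09813012  7.19709717] 0.02631007931915827
tip in box [np.float64(-10.525510481817697), np.float64(1.7356979476797258), np.float64(161.89363112121592)] corner -21.525478536434797 161.871755313351
0.9 root [259. 256.] tip [260. 316.] nearcorner L/R [184. 257.] [0.4888 0.0636 0.2397]
1.0 root [259. 245.] tip [260. 301.] nearcorner L/R [179. 247.] [0.5009 0.0623 0.2472]
1.1 root [260. 230.] tip [261. 281.] nearcorner L/R [175. 233.] [0.5136 0.0609 0.2535]
1.2 root [260. 212.] tip [261. 253.] nearcorner L/R [170. 215.] [0.527  0.0595 0.2584]
```

View pics/wrist20.png

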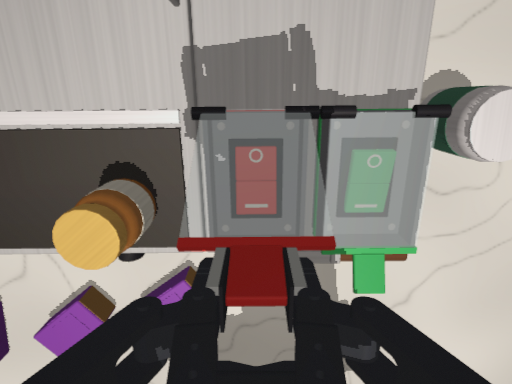

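Tracking well at about 1.0 rad. Continuing.

carry_out([
  [-12,0,7.7,0,0,0],
  [-11.2,0,8.9,0,0,0],
  [-10.3,0,9.9,0,0,0],
  [-9.3,0,10.9,0,0,0],
  [-8.1,0,11.7,0,0,0],
  [0,0,0,0,0,0],
])

```text
clock: 27.5
tool_pos: [0.4487, 0.0697, 0.3543]
eef_rot: [0.999, -0.054, -0.001, 0.001]
contact_force: [-7.7, -3.9, 8.3]
grip_width: 0.0265
```

```bash
python3 fl.py wrist21 .4 .5 .6
```

```text
27.5 [0.44872634 0.0697124  0.35433163] [ 9.98519344e-01 -5.43877155e-02 -6.89271903e-04  7.88362972e-04] [-7.67898381 -3.85075687  8.28832407] 0.02649978920483468
tip in box [np.float64(-61.966157112024696), np.float64(1.4827911134156717), np.float64(111.33201209676152)] corner -72.9661356972334 111.34621032623384
0.4 root [259. 237.] tip [259. 308.] nearcorner L/R [180. 237.] [0.4426 0.0686 0.1863]
0.5 root [259. 235.] tip [260. 312.] nearcorner L/R [174. 236.] [0.4496 0.0678 0.1988]
0.6 root [259. 231.] tip [260. 314.] nearcorner L/R [167. 233.] [0.4578 0.067  0.2104]
```

View pics/wrist21.png

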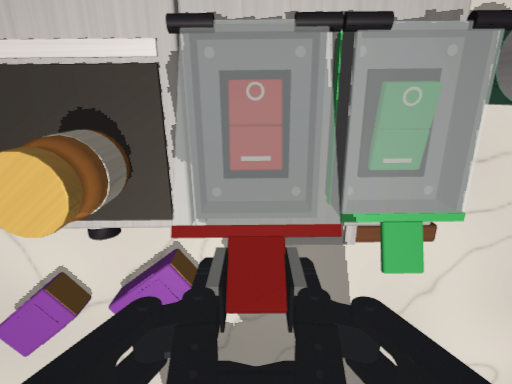

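carry_out([
  [-6.4,0,12.5,0,0,0],
  [-5.1,0,11.8,0,0,0],
  [-3.7,0,10.8,0,0,0],
  [-2.5,0,9.7,0,0,0],
  [-1.6,0,8.4,0,0,0],
  [0,0,0,0,0,0],
])

```text
clock: 28.15
tool_pos: [0.43, 0.0717, 0.3009]
eef_rot: [0.999, -0.054, -0.001, 0.001]
contact_force: [-5.6, -5.3, 3.7]
grip_width: 0.0266
```

```bash
python3 fl.py wrist22 0 .1 .2
```

```text
28.15 [0.43002201 0.07166262 0.30093575] [ 9.98524809e-01 -5.42825493e-02 -8.49873289e-04  9.42525855e-04] [-5.59391654 -5.28384774  3.65246736] 0.02663645009511913
tip in box [np.float64(-80.82439960817518), np.float64(1.3617198850347771), np.float64(57.9363070626277)] corner -91.82437657254809 57.95385111348081
0.0 root [259. 228.] tip [259. 298.] nearcorner L/R [176. 227.] [0.4277 0.0702 0.1315]
0.1 root [259. 236.] tip [259. 315.] nearcorner L/R [169. 235.] [0.4294 0.07   0.1457]
0.2 root [260. 244.] tip [260. 333.] nearcorner L/R [161. 243.] [0.4324 0.0697 0.1597]
```

View pics/wrist22.png

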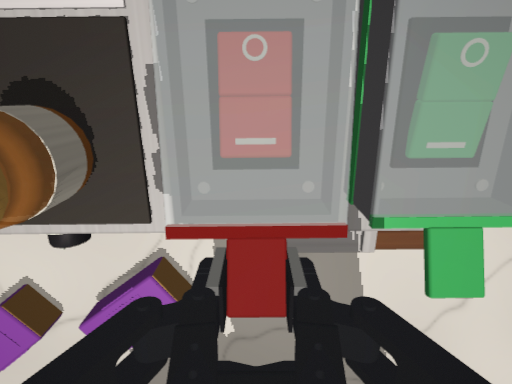

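carry_out([
  [-0.8,0,5.5,0,0,0],
  [-0.4,0,3,0,0,0],
  [-0.1,0,1,0,0,0],
  [0,0,1,0,0,0],
  [0,0,0,0,0,0],
])

```text
clock: 28.7
tool_pos: [0.4288, 0.0718, 0.291]
eef_rot: [0.999, -0.054, -0.001, 0.001]
contact_force: [-6.4, -5.7, 3.9]
grip_width: 0.0263
```

carry_out([
  [0,0,1,0,0,0],
  [0,0,1,0,0,0],
  [0,0,0,0,0,0],
])

```text
clock: 29.0
tool_pos: [0.4287, 0.0718, 0.289]
eef_rot: [0.999, -0.054, -0.001, 0.001]
contact_force: [-7.8, -5.1, 4.0]
grip_width: 0.0263
```

carry_out([
  [0,0,1,0,0,0],
  [0,0,1,0,0,0],
  [0,0,0,0,0,0],
])

```text
clock: 29.3
tool_pos: [0.4287, 0.0718, 0.2869]
eef_rot: [0.999, -0.054, -0.001, 0.001]
contact_force: [-8.9, -5.6, 4.2]
grip_width: 0.0268
```

```bash
python3 fl.py wrist23 0 .02 .04 .08
```

```text
29.3 [0.42869074 0.07182348 0.2869404 ] [ 9.98526066e-01 -5.42553530e-02 -1.07487360e-03  9.46957474e-04] [-8.90365112 -5.56061638  4.18944269] 0.026757249166033073
tip in box [np.float64(-82.24289407461572), np.float64(1.3733660462910882), np.float64(43.941112267563724)] corner -93.24286280024626 43.96359432695654
0.0 root [259. 237.] tip [259. 315.] nearcorner L/R [168. 236.] [0.4277 0.0702 0.1315]
0.02 root [259. 240.] tip [259. 319.] nearcorner L/R [166. 238.] [0.4279 0.0702 0.1344]
0.04 root [259. 242.] tip [260. 323.] nearcorner L/R [165. 240.] [0.4282 0.0701 0.1372]
0.08 root [259. 246.] tip [260. 331.] nearcorner L/R [162. 244.] [0.4289 0.0701 0.1429]
```

View pics/wrist23.png

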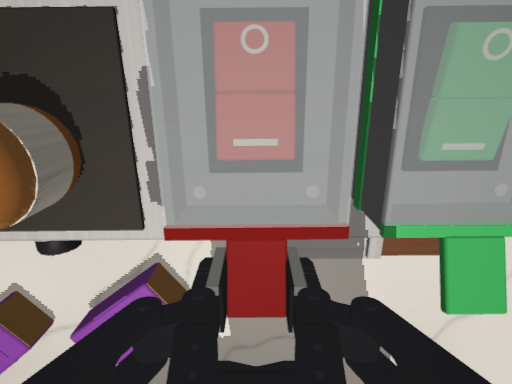

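carry_out([
  [0,0,1,0,0,0],
  [0,0,1,0,0,0],
  [0,0,0,0,0,0],
])

```text
clock: 29.65
tool_pos: [0.4287, 0.0719, 0.2856]
eef_rot: [0.999, -0.054, -0.001, 0.001]
contact_force: [-13.1, -6.2, 12.7]
grip_width: 0.0266
```

carry_out([
  [0,0,0,0,0,0],
  [0,0,0,0,0,0],
  [0,0,0,0,0,0],
  [0,0,0,0,0,0],
  [0,0,0,0,0,0],
  [0,0,-10,0,0,0],
  [0,0,-20,0,0,0],
  [0,0,-30,0,0,0],
  [0,0,-30,0,0,0],
  [0,0,-30,0,0,0],
  [0,0,0,0,0,0],
  [0,0,0,0,0,0],
], hand=60)

```text
clock: 30.85
tool_pos: [0.429, 0.0724, 0.4057]
eef_rot: [0.999, -0.054, 0.001, -0.0]
contact_force: [0.4, 0.1, -0.7]
grip_width: 0.0599
```

```bash
python3 fl.py wrist24 0 .02 .04 .08; python3 - <<'E'
import sys;sys.path.insert(0,'.')
from cell import manip
from h import *
d=manip.grab_frame("wrist"); o=hin-ex*.06; o[2]=.07
for nm,oo in [("red",o),("green",o-ey*.1)]:
  for st,sg in [("ON",.2),("OFF",-.2)]:
    print(nm,st,[proj(d,oo+ex*(x*np.cos(sg)-.01*np.sin(sg))+np.array([0,0,.03+.01*np.cos(sg)+x*np.sin(sg)])).round(1).tolist() for x in (-.03,0,.03)])
for n in ["scene","top"]:
  d=manip.grab_frame(n); a=d["frame"][:,:,::-1]
  a=a[100:310,80:370] if n=="scene" else a[60:300,80:420]
  cv2.imwrite("pics/%s24.png"%n,cv2.resize(a,None,fx=2.3,fy=2.3,interpolation=cv2.INTER_CUBIC))
E
```

```text
30.85 [0.42895269 0.07236975 0.40574837] [ 9.98522366e-01 -5.43390613e-02  5.89034608e-04 -5.93029077e-05] [ 0.37600095  0.0615181  -0.66505344] 0.059885148468111694
tip in box [np.float64(-81.48453051885429), np.float64(2.322748497209707), np.float64(162.74849144681974)] corner -92.48451230279146 162.73562272795508
0.0 root [259. 176.] tip [259. 219.] nearcorner L/R [208. 175.] [0.4277 0.0702 0.1315]
0.02 root [259. 177.] tip [259. 220.] nearcorner L/R [207. 176.] [0.4279 0.0702 0.1344]
0.04 root [259. 177.] tip [259. 221.] nearcorner L/R [207. 177.] [0.4282 0.0701 0.1372]
0.08 root [259. 178.] tip [259. 223.] nearcorner L/R [206. 178.] [0.4289 0.0701 0.1429]
red ON [[258.4, 134.3], [258.4, 98.0], [258.5, 57.0]]
red OFF [[258.5, 131.0], [258.4, 92.7], [258.4, 53.3]]
green ON [[375.8, 134.0], [383.0, 97.7], [391.0, 56.7]]
green OFF [[381.8, 130.7], [383.6, 92.4], [385.4, 53.0]]
```

View pics/wrist24.png

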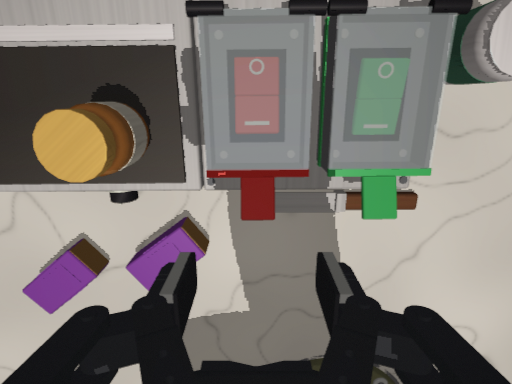

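View pics/scene24.png

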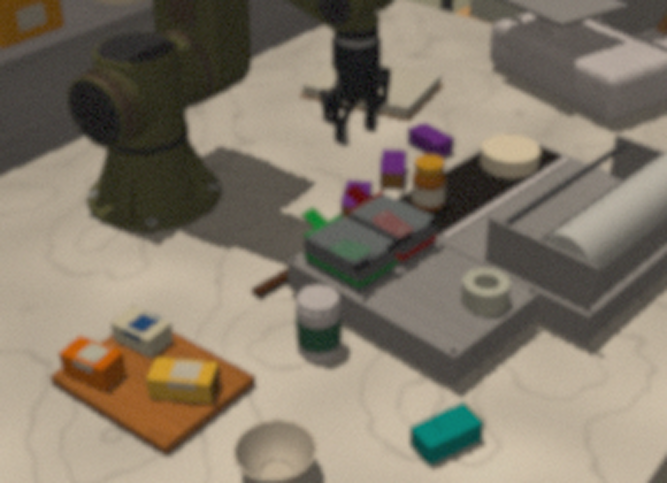

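View pics/top24.png

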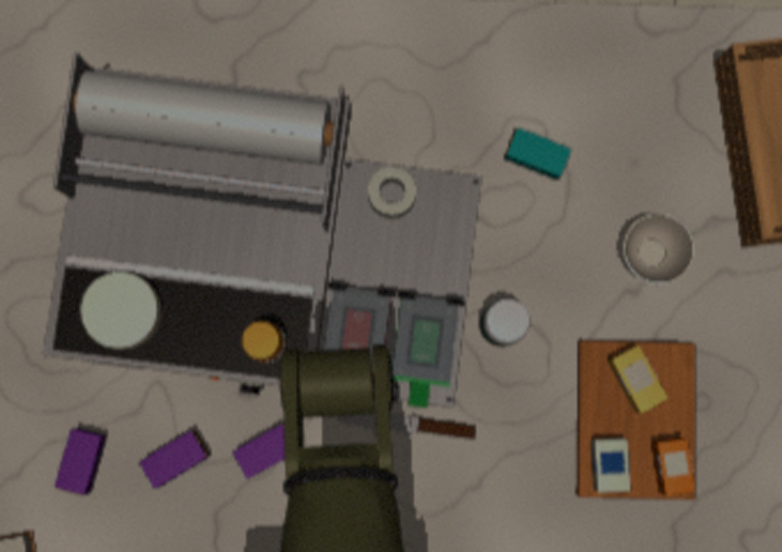

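The cover is shut: red flap edge at row 173, green at 172. The cheese is flat on the board, everything else is in place and the gripper is clear, so I'm handing in.

```bash
python3 -c "
from cell import manip
print(manip.close_job()); print(manip.get_state()['clock'])"
```

```text
the job is handed in; nothing more can be done
None
the job is handed in; nothing more can be done
```

I handed the job in at about 31 s of the 72 s allowed. The system gave no verdict, so everything below rests on my own checks.

**What I did**
- I picked the yellow cheese off the red cover, set it flat on the free half of the board and let it go.
- I lifted the red cover by its tab to about 1.9 rad, and it stayed there.
- I pushed the far end of the red rocker down. The force rose to 3.6 N and then fell to zero, as expected when it snaps over.
- I lowered the cover shut with the tab held the whole way, then backed off.

**What the last checks showed**
- **Cheese:** the final pictures show it lying flat on the board.
- **Red rocker:** its edges in the picture right after the push fit OFF, not ON. The last look through the shut cover was less clear-cut: red read about 2 rows off green, where 3–5 were expected.
- **Covers:** the red cover's near edge lines up with the shut green one (rows 173 and 172).
- **Green switch:** it still looked ON with its cover shut.
- **Other things:** they all look to be where they started. I compared them by eye and did not measure distances.
- **Gripper:** it was clear of everything, with almost no force on the wrist.

**What didn't go to plan**
- The tab slid in the fingers, so the cover opened to about 1.9 rad instead of the planned 2.03. Force on the wrist reached about 19 N there.
- It slid again while closing, so I re-gripped it at about 1.4 rad, where the cover stays up by itself.

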